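Clear the tins and set the labeller's gap at a packing station

TASK

Change the labeller over for the next run. Clear every tin on the bench into the divided crate, upright and one to a cell, in any order; take the gap gauge from its stand and lower its blade between the labeller's two steel guide plates until the shoulder rests on them, and with the gauge left in there turn the lock knob clockwise until it clicks over and stays. Then put the gauge back in its stand, fully home, and leave the tape roll and the note pad where they are.

Things in the scene. Friction and masses are not known exactly. Their poses are not given: they have to be found in the camera images.
- labeller: Bench label applicator, bolted down: white base 130 x 290 x 50 mm (x, y, z), with two steel guide plates on top near its -y end, a black lock knob on a grey pedestal near its +y end and a roll of labels (84 mm across, top 92 mm up) lying along its far (+x) edge. Origin: centre of the underside; the gap's middle is at y -65 mm, the knob's axis at y +65 mm. Yaw varies by about 0.2 rad.
- gap_mouth (a point): Middle of the gap between the labeller's two steel guide plates, level with the plates' tops (100 mm above the table). The gap is 8 mm wide along the labeller's x, 70 mm long along its y and 50 mm deep; a 45 degree lead-in widens its mouth to 20 mm at the top (6 mm deep). The plates reach 30 mm either side of the middle in x. Axes are the labeller's.
- lock_knob (a joint): Angle of the labeller's lock knob, rad: starts at 0 and grows clockwise seen from above, with stops at 0 and 1.2. A sprung over-centre toggle pushes it back to 0 when left below 0.6 rad; past 0.6 it snaps on and rests at about 1.2 (locked). Takes about 0.17 N m at first, less towards 0.6.
- knob_grip (a point): On the knob's vertical axis, 105 mm above the table, at the height to grip: a black upright bar 12 mm thick, 48 mm long, 28 mm tall (83 to 111 mm above the table) on a disc 52 mm across. The point turns with the knob; the bar's length is the point's x axis, and lies along the labeller's x at knob angle 0.
- gauge: Steel gap gauge, 96 mm tall, 120 g. Blade 5 mm thick (its x), 40 mm wide (its y), 40 mm long, pointing down; above it a shoulder plate 36 x 44 x 6 mm that stops it; above that an aluminium handle 14 mm thick (x), 40 mm wide (y), 50 mm tall (46 to 96 mm above the origin). Origin: middle of the blade's lower edge, z up along the handle. Starts standing in its stand, shoulder on the stand's top.
- gauge_stand: Wooden stand, fixed, 60 x 70 x 50 mm, with a slot for the blade in its top: 8 mm wide along its x with a 45 degree lead-in (20 mm at the top), 50 mm long along its y. Origin: centre of the underside, so the slot's mouth is 50 mm above it. With the gauge home, the gauge's origin is 10 mm above this one.
- crate: Grey divided crate, fixed, 165 x 240 mm outside and 40 mm tall, walls, dividers and floor 5 mm. Six cells, two along its x and three along its y, centres at x +-40 mm, y -78, 0, +78 mm; each about 75 x 73 mm. Origin: centre of the underside.
- tin0: Plain closed tin with a paper band, 50 mm across, 80 mm tall, 100 to 230 g, part filled with hardware and so heavy at the bottom (it rights itself from a lean of up to 45 degrees), upright on the table between the crate and the labeller at the start; may be absent. Origin: centre of its underside, z up.
- tin1: Plain closed tin with a paper band, 50 mm across, 80 mm tall, 100 to 230 g, part filled with hardware and so heavy at the bottom (it rights itself from a lean of up to 45 degrees), upright on the table between the crate and the labeller at the start; may be absent. Origin: centre of its underside, z up.
- tin2: Plain closed tin with a paper band, 50 mm across, 80 mm tall, 100 to 230 g, part filled with hardware and so heavy at the bottom (it rights itself from a lean of up to 45 degrees), upright on the table between the crate and the labeller at the start; may be absent. Origin: centre of its underside, z up.
- tin3: Plain closed tin with a paper band, 50 mm across, 80 mm tall, 100 to 230 g, part filled with hardware and so heavy at the bottom (it rights itself from a lean of up to 45 degrees), upright on the table between the crate and the labeller at the start; may be absent. Origin: centre of its underside, z up.
- tin4: Plain closed tin with a paper band, 50 mm across, 80 mm tall, 100 to 230 g, part filled with hardware and so heavy at the bottom (it rights itself from a lean of up to 45 degrees), upright on the table between the crate and the labeller at the start; may be absent. Origin: centre of its underside, z up.
- tin5: Plain closed tin with a paper band, 50 mm across, 80 mm tall, 100 to 230 g, part filled with hardware and so heavy at the bottom (it rights itself from a lean of up to 45 degrees), upright on the table between the crate and the labeller at the start; may be absent. Origin: centre of its underside, z up.
- tape_roll: Roll of packing tape, brown ring 56 mm across, 30 mm high, lying flat among the tins; not part of the job. Origin: centre of its underside.
- note_pad: Yellow pad of notes 76 x 76 x 14 mm; not part of the job. Origin: centre of its underside.
There are look-alikes about, which are no part of the job. Leave any turquoise look-alike of the tin2 alone.

How it is judged (in metres and radians):
On the way, in this order (a step that is already met when the one before it is completed fails the run):
1. the gauge's blade is in the gap between the guide plates, down to its shoulder, with the knob not yet locked (x of gauge in the frame of gap_mouth between -0.006 and 0.006 m and y of gauge in the frame of gap_mouth between -0.014 and 0.014 m and z of gauge in the frame of gap_mouth below -0.037 m and angle between gauge's own z axis and vertical below 0.12 rad and angle between the x axis of gauge and the x axis of labeller, either way round below 0.15 rad and value of joint lock_knob below 0.5 rad), for 0.3 s.
2. the lock knob is clicked over while the gauge is in the gap (x of gauge in the frame of gap_mouth between -0.006 and 0.006 m and y of gauge in the frame of gap_mouth between -0.014 and 0.014 m and z of gauge in the frame of gap_mouth below -0.037 m and angle between gauge's own z axis and vertical below 0.12 rad and angle between the x axis of gauge and the x axis of labeller, either way round below 0.15 rad and value of joint lock_knob above 1.05 rad), for 0.3 s.
At the end, for the whole second after the job is handed in: Every tin present stands in a crate cell on the crate's floor (within 5 mm of it, tilt under 0.12 rad), one to a cell; the lock knob is past 1.05 rad; the gauge is back in its stand, within 3 mm of fully down and upright to 0.12 rad; tins and gauge at rest (under 0.02 m/s) (x of gauge in the frame of gauge_stand between -0.006 and 0.006 m and y of gauge in the frame of gauge_stand between -0.01 and 0.01 m and z of gauge in the frame of gauge_stand below 0.013 m and angle between each of gauge, tin0, tin1, tin2, tin3, tin4, tin5's own z axis and vertical below 0.12 rad and value of joint lock_knob above 1.05 rad and linear speed of each of gauge, tin0, tin1, tin2, tin3, tin4, tin5 below 0.02 m/s and x of tin0 in the frame of crate between -0.075 and 0.075 m and y of tin0 in the frame of crate between -0.112 and 0.112 m and z of tin0 in the frame of crate between 0 and 0.01 m and x of tin1 in the frame of crate between -0.075 and 0.075 m and y of tin1 in the frame of crate between -0.112 and 0.112 m and z of tin1 in the frame of crate between 0 and 0.01 m and x of tin2 in the frame of crate between -0.075 and 0.075 m and y of tin2 in the frame of crate between -0.112 and 0.112 m and z of tin2 in the frame of crate between 0 and 0.01 m and x of tin3 in the frame of crate between -0.075 and 0.075 m and y of tin3 in the frame of crate between -0.112 and 0.112 m and z of tin3 in the frame of crate between 0 and 0.01 m and x of tin4 in the frame of crate between -0.075 and 0.075 m and y of tin4 in the frame of crate between -0.112 and 0.112 m and z of tin4 in the frame of crate between 0 and 0.01 m and x of tin5 in the frame of crate between -0.075 and 0.075 m and y of tin5 in the frame of crate between -0.112 and 0.112 m and z of tin5 in the frame of crate between 0 and 0.01 m); the robot touches nothing.
It fails at once if the tape roll or the note pad is moved more than 5 cm (distance of any of tape_roll, note_pad from where it was at the start of the episode above 0.05 m).
Of tin0, tin1, tin2, tin3, tin4, tin5 only 4 to 6 are there at a start; the rules pass over those that are not, and their reading is None.
At some moment in a run one of tin0, tin1, tin2, tin3, tin4, tin5 may be knocked a few centimetres aside while the robot is not near it.
It also fails if it takes over 210 s, if anything falls off the work surface, if the arm or the gripper's body presses on something with over 40 N, if the wrist force passes 120 N, or if a joint passes its speed limit or range.

ROBOT

A 6-joint arm with a two-finger parallel gripper is mounted at the origin on the work surface. World frame = base frame: x ahead of the robot, y to its left, z up, the work surface at z = 0. Lengths are in mm, angles in rad, forces in N, time in s.
With the tool pointing down it reaches from about 325 to 900 mm from the base axis. Payload 6.1 kg.
Tool frame: the origin (TCP) lies midway between the tips of the shut fingers; the grasp point (between the pads) lies 19 mm behind it; z points along the fingers, y is the line along which they close (so a half turn about z gives the same grasp; the last joint's range is limited). The gripper opens to 85 mm and grips with 20 to 120 N. Pads are 22 mm wide; open, the fingers measure 114 mm over their backs; the gripper's body (76 mm by 85 mm) begins 54 mm behind the grasp point. The pads swing forward as they close: fully open they stand 13 mm farther back than shut.
Start: joints at [-1.264, 0.22, 1.526, -0, 1.395, -0.126], TCP at [262.126, -567.367, 192] pointing down, gripper open.
Joint ranges: [-2.98, 2.98], [-0.91, 2.08], [0.09, 2.57], [-1.24, 4.39], [0.2, 2.65], [-2.68, 2.68]. Speed limits (rad/s): [2.57, 2.57, 3.01, 3.14, 3.14, 3.14].

INTERFACE

Orientations are given as a unit quaternion [x, y, z, w].
In Python, from cell import status, read_camera, order gives the robot as it stands.
- The arm moves only by the tool send_rows, never from a script. Its argument "plan" is a list of rows, each an object of numbers: "dx", "dy", "dz": the shift along the world's x, y, z in mm; "yaw": the turn about the world's z in degrees. In form: [{"dx": .., "dy": .., "dz": .., "yaw": ..}, ...]. A call has 1 to 12 rows; each row shifts and turns the commanded pose from where the row before left it; what a row does not reach is not made up. A row lasts 1/12 s, in which the tool goes at most 41.7 mm and 7.16 degrees, less where a joint would pass 70% of its speed; a pose out of reach is approached as far as the arm can. A call is refused whole if a number of a shift passes 41.7 or a number of a turn 7.16, either way. A call with a gripper value outside its range is refused whole. "fingers" is the finger opening in mm, from 0 to 85.4, set as the call begins (left out, the last holds). The fingers move at their own pace and stop on an object; "grip_force" is the grip in N (left out, the last holds). Time passes only in rows, so rows that do not move let the fingers close. It gives the time, the measured TCP pose, the force, the opening and the grip force at its end, in the units of the state.
- status.observe(): the state, without advancing time (a new reading comes with each control period).
- read_camera(name): name is "scene" or "top" or "wrist"; returns a dict with "frame" (420x560x3 uint8, red, green, blue), "fx", "fy", "cx", "cy" (pixels), "R" (3x3) and "t" (3): a world point X has camera coordinates R X + t; the wrist camera has in their place "hand_eye" (4x4, takes a point from camera to tool coordinates, whose origin is the TCP and whose axes are the flange's). Camera axes: x right, y down, z forward; pixel columns grow to the right and rows downward; lengths in mm; the calibration is good to about 2 mm. A picture is of the moment at which its call begins: read the wrist's pose just before it. There is no depth.
- order.hand_in(): hands the job in; it is judged then, once.
The state is a dict: "time": time; "joint_positions": joint angles; "qd": joint speeds; "tau": joint torques, N m; "eef_pos": TCP position; "ee_rot": TCP orientation; "force": force on the tool from outside, world axes, zero at the start; "moment": the same for the moment, N m; "grip_width": finger opening in mm; "grip_force": force on a finger pad.
Only numpy, scipy, OpenCV 4.12 (cv2) and the standard library are available. Lean on these libraries where they do the work, as an engineer would, in place of code of your own. Each camera call takes 0.05 s, during which the arm holds its last target. There are 200 camera calls.

## Working session

There is one attempt and no reset: what is moved stays moved. The work goes in short steps, Python scripts to look and compute and a tool call to move; the robot and the scene stay as the last step left them, time stands still between calls to the robot, and variables do not carry over. Pictures are saved under pics/ and viewed, at most 14 in all, crops included, and the job is handed in when it is done.

Besides the shell and the picture viewer there is one more tool, called in YAML: its name, and indented under it one key for each argument. send_rows: Moves the arm, as the interface text tells. Its arguments: {"type":"object","properties":{"plan":{"type":"array"},"fingers":{"type":"number"},"grip_force":{"type":"number"}},"required":["plan"]}

```bash
mkdir -p pics; ls
python3 - <<'E'
from cell import status, read_camera
import cv2, numpy as np, pickle
print(status.observe())
for n in ("top","scene"):
    c=read_camera(n); pickle.dump(c,open(f"pics/{n}.pkl","wb"))
    cv2.imwrite(f"pics/{n}0.png",c["frame"][:,:,::-1]); print(n,c["fx"],c["cx"],c["cy"],np.array(c["R"]).round(3).tolist(),c["t"])
E
```

```text
pics
{'time': 0.0, 'joint_positions': array([-1.26409693e+00,  2.21253107e-01,  1.52758682e+00, -2.27353662e-05,
        1.39469243e+00, -1.26114191e-01]), 'qd': array([ 0.00048469, -0.0014038 ,  0.00106179,  0.00032101,  0.00015796,
       -0.00117537]), 'tau': array([ 1.85589503e-03, -4.96889949e+01, -3.89397776e+01, -5.16148566e-05,
        1.08857715e-02,  1.82702570e-05]), 'eef_pos': array([ 261.91879264, -566.73403427,  190.89545047]), 'ee_rot': array([ 9.76674402e-01,  2.14723477e-01, -9.85960902e-05, -9.64894658e-04]), 'force': array([ 0.26886019, -0.00555448, -0.42392021]), 'moment': array([ 0.01585542, -0.00154868, -0.01503702]), 'grip_force': 0.0, 'grip_width': 85.36003272990021}
top 500.94006829642626 274.2707845464152 210.78865197667957 [[0.023, -0.999, 0.028], [-0.997, -0.026, -0.079], [0.079, -0.026, -0.996]] [  -5.07259813  518.94163718 1287.41518612]
scene 513.0084157390843 281.9756398493008 212.1774196591495 [[-0.786, 0.618, -0.007], [0.531, 0.67, -0.518], [-0.315, -0.411, -0.855]] [ 401.3876269  -230.01171445 1387.98806372]
```

View pics/top0.png

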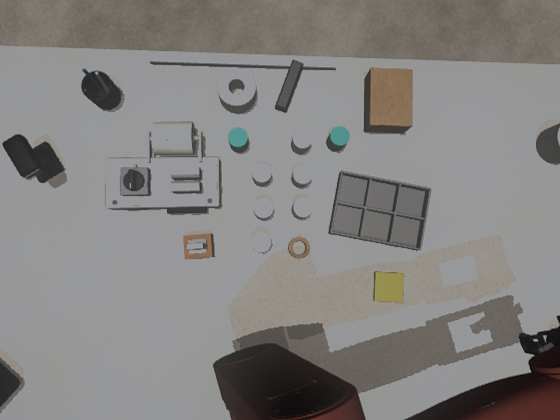

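View pics/scene0.png

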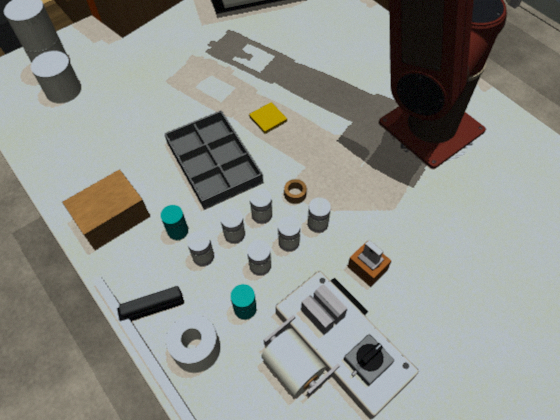

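Top view: the six plain tins are at (302,141), (262,174), (302,176), (264,208), (302,208) and (261,240). Turquoise look-alikes are at (238,139) and (340,136). The tape ring is at (299,247), the pad at (389,287), the crate at (380,210), the gauge in its stand at (197,246) and the labeller at (163,183). The choice is the six white-topped tins, which I'll check in one close crop.

```bash
cat > h.py <<'E'
import numpy as np, cv2, pickle
from cell import status, read_camera
from scipy.spatial.transform import Rotation as Ro
def ray(c,p):
    d=np.array([(p[0]-c["cx"])/c["fx"],(p[1]-c["cy"])/c["fy"],1.0])
    R=np.array(c["R"]);t=np.array(c["t"]).ravel()
    return -R.T@t, R.T@d
def at_z(c,p,z):
    o,d=ray(c,p); return (o+d*(z-o[2])/d[2])[:3]
def proj(c,X):
    q=np.atleast_2d(X)@np.array(c["R"]).T+np.array(c["t"]).ravel()
    return np.c_[c["fx"]*q[:,0]/q[:,2]+c["cx"],c["fy"]*q[:,1]/q[:,2]+c["cy"]]
def wrist():
    s=status.observe(); c=read_camera("wrist")
    T=np.eye(4);T[:3,:3]=Ro.from_quat(s["ee_rot"]).as_matrix();T[:3,3]=s["eef_pos"]
    W=np.linalg.inv(T@np.array(c["hand_eye"]));c["R"]=W[:3,:3];c["t"]=W[:3,3]
    return c,s
def save(c,n):
    cv2.imwrite(f"pics/{n}.png",c["frame"][:,:,::-1]); pickle.dump(c,open(f"pics/{n}.pkl","wb"))
E
python3 - <<'E'
from h import *
c=pickle.load(open("pics/top.pkl","rb"))
for p in [(302,141),(262,174),(302,176),(264,208),(302,208),(261,240)]: print(p,at_z(c,p,80).round())
for p in [(340,173),(429,186),(418,247),(331,233)]: print("crate",at_z(c,p,40).round())
for p in [(106,160),(218,157),(219,207),(107,207)]: print("lab",at_z(c,p,50).round())
print("stand",at_z(c,(197,246),50).round(),"pad",at_z(c,(389,287),14).round(),"tape",at_z(c,(299,247),30).round())
im=cv2.resize(c["frame"][60:260,80:347,::-1],(800,600),interpolation=cv2.INTER_CUBIC); cv2.imwrite("pics/crop1.png",im)
w,s=wrist(); print(np.array(w["hand_eye"]).round(3).tolist(),w["fx"],Ro.from_quat(s["ee_rot"]).as_matrix().round(3).tolist())
E
```

```text
(302, 141) [693. -57.  80.]
(262, 174) [606.  42.  80.]
(302, 176) [604. -58.  80.]
(264, 208) [520.  35.  80.]
(302, 208) [523. -60.  80.]
(261, 240) [441.  40.  80.]
crate [ 620. -160.   40.]
crate [ 592. -393.   40.]
crate [ 433. -365.   40.]
crate [ 464. -139.   40.]
lab [635. 440.  50.]
lab [651. 156.  50.]
lab [523. 149.  50.]
lab [515. 432.  50.]
stand [422. 202.  50.] pad [ 328. -297.   14.] tape [426. -58.  30.]
[[-0.0, -0.962, -0.273, 69.865], [1.0, -0.001, 0.0, -0.011], [-0.0, -0.273, 0.962, -181.344], [0.0, 0.0, 0.0, 1.0]] 322.15294498131203 [[0.908, 0.419, -0.001], [0.419, -0.908, 0.002], [0.0, -0.002, -1.0]]
```

View pics/crop1.png

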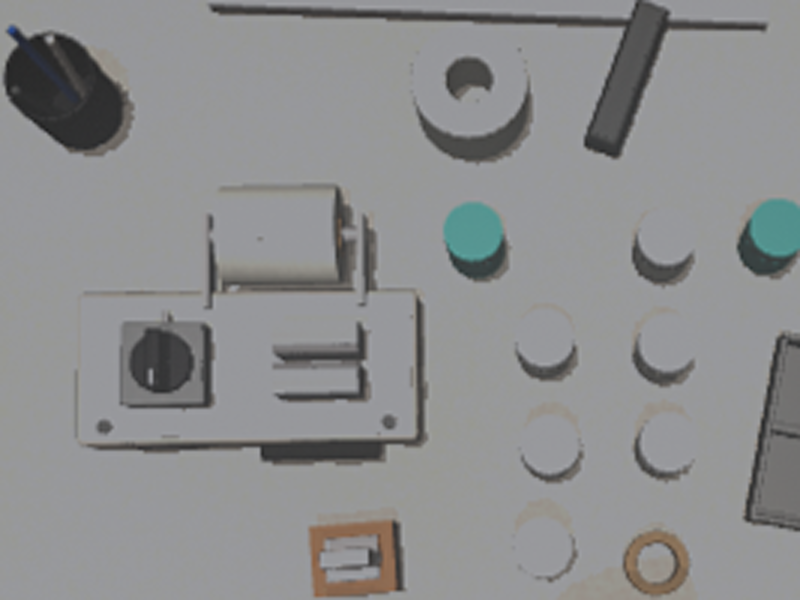

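Confirmed: all six plain white-topped tins are present, and the two turquoise ones are left alone. Next I refine the crate and tin coordinates with overlays in rectified views.

```bash
cat >> h.py <<'E'
def ortho(c,z,x0,x1,y0,y1,s):
    """world plane z rectified: column grows with -y, row grows with -x (like the top view)"""
    w=np.float32([[x1,y1,z],[x1,y0,z],[x0,y0,z],[x0,y1,z]])
    W,H=int((y1-y0)*s),int((x1-x0)*s)
    M=cv2.getPerspectiveTransform(proj(c,w).astype(np.float32),np.float32([[0,0],[W,0],[W,H],[0,H]]))
    return cv2.warpPerspective(np.ascontiguousarray(c["frame"][:,:,::-1]),M,(W,H),flags=cv2.INTER_CUBIC)
E
python3 - <<'E'
from h import *
c=pickle.load(open("pics/top.pkl","rb")); d=pickle.load(open("pics/scene.pkl","rb"))
def crate(im,s,x1,y1):
    R=Ro.from_euler('z',-7.7,degrees=True).as_matrix()[:2,:2]
    for a in (-82.5,0,82.5):
        for b in (-120,-39,39,120):
            q=R@[a,b]+[527,-264]; cv2.circle(im,(int((y1-q[1])*s),int((x1-q[0])*s)),3,(0,0,255),1)
    return im
a=crate(ortho(c,40,420,640,-400,-120,1.4),1.4,640,-120); b=crate(ortho(d,40,420,640,-400,-120,1.4),1.4,640,-120)
def tins(c,s,x1,y1):
    im=ortho(c,80,400,740,-110,90,s)
    for x,y in [(693,-57),(606,42),(604,-58),(520,35),(523,-60),(441,40)]:
        cv2.circle(im,(int((y1-y)*s),int((x1-x)*s)),int(25*s),(0,0,255),1)
    return im
t=tins(c,1.7,740,90),tins(d,1.7,740,90)
L=np.vstack([a,b]); Rr=np.hstack(t)
out=np.zeros((max(L.shape[0],Rr.shape[0]),L.shape[1]+Rr.shape[1],3),np.uint8);out[:L.shape[0],:L.shape[1]]=L;out[:Rr.shape[0],L.shape[1]:]=Rr
out=cv2.convertScaleAbs(out,alpha=1.4);k=min(800/out.shape[1],600/out.shape[0]);print(k,L.shape)
cv2.imwrite("pics/ov1.png",cv2.resize(out,None,fx=min(k,1),fy=min(k,1)))
E
```

```text
0.746268656716418 (616, 392, 3)
```

View pics/ov1.png

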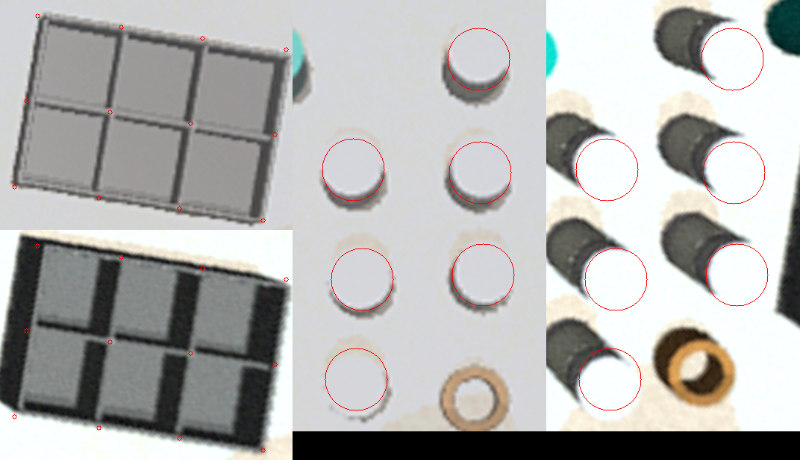

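Overlay check: the crate dots sit on the wall crossings and the tin circles fit the tops in both cameras, to about 3 mm. Now tin E.

send_rows:
  plan:
    - {"dx": 17.5,"dy": 33.5,"yaw": -2.07}
    - {"dx": 17.5,"dy": 33.5,"yaw": -2.07}
    - {"dx": 17.5,"dy": 33.5,"yaw": -2.07}
    - {"dx": 17.5,"dy": 33.5,"yaw": -2.07}
    - {"dx": 17.5,"dy": 33.5,"yaw": -2.07}
    - {"dx": 17.5,"dy": 33.5,"yaw": -2.07}
    - {"dx": 17.5,"dy": 33.5,"yaw": -2.07}
    - {"dx": 17.5,"dy": 33.5,"yaw": -2.07}
    - {"dx": 17.5,"dy": 33.5,"yaw": -2.07}
    - {"dx": 17.5,"dy": 33.5,"yaw": -2.07}
    - {"dx": 17.5,"dy": 33.5,"yaw": -2.07}
    - {"dx": 17.5,"dy": 33.5,"yaw": -2.07}
  fingers: 68
  grip_force: 30

```text
schema error: expected keys dx, dy, dz, yaw
```

send_rows:
  plan:
    - {"dx": 18,"dy": 35}
    - {"dx": 18,"dy": 35}
    - {"dx": 18,"dy": 35}
    - {}

```text
schema error: expected keys dx, dy, dz, yaw
```

send_rows:
  plan:
    - {"dx": 17.5,"dy": 33.5,"dz": 0,"yaw": -2.07}
    - {"dx": 17.5,"dy": 33.5,"dz": 0,"yaw": -2.07}
    - {"dx": 17.5,"dy": 33.5,"dz": 0,"yaw": -2.07}
    - {"dx": 17.5,"dy": 33.5,"dz": 0,"yaw": -2.07}
    - {"dx": 17.5,"dy": 33.5,"dz": 0,"yaw": -2.07}
    - {"dx": 17.5,"dy": 33.5,"dz": 0,"yaw": -2.07}
    - {"dx": 17.5,"dy": 33.5,"dz": 0,"yaw": -2.07}
    - {"dx": 17.5,"dy": 33.5,"dz": 0,"yaw": -2.07}
    - {"dx": 17.5,"dy": 33.5,"dz": 0,"yaw": -2.07}
    - {"dx": 17.5,"dy": 33.5,"dz": 0,"yaw": -2.07}
    - {"dx": 17.5,"dy": 33.5,"dz": 0,"yaw": -2.07}
    - {"dx": 17.5,"dy": 33.5,"dz": 0,"yaw": -2.07}
  fingers: 68
  grip_force: 30

```text
time: 1.15
eef_pos: [472.5, -163.5, 191.9]
ee_rot: [1.0, -0.001, 0.0, 0.0]
force: [1.4, -0.5, -0.4]
grip_width: 68.0
grip_force: 0.0
```

send_rows:
  plan:
    - {"dx": 18,"dy": 35,"dz": 0,"yaw": 0}
    - {"dx": 18,"dy": 35,"dz": 0,"yaw": 0}
    - {"dx": 18,"dy": 35,"dz": 0,"yaw": 0}
    - {"dx": 0,"dy": 0,"dz": 0,"yaw": 0}

```text
time: 1.48
eef_pos: [528.0, -54.3, 191.9]
ee_rot: [1.0, 0.002, 0.001, -0.001]
force: [-1.0, -0.5, 0.3]
grip_width: 67.9
grip_force: 0.0
```

send_rows:
  plan:
    - {"dx": 0,"dy": 0,"dz": -30,"yaw": 0}
    - {"dx": 0,"dy": 0,"dz": -35,"yaw": 0}
    - {"dx": 0,"dy": 0,"dz": -35,"yaw": 0}
    - {"dx": 0,"dy": 0,"dz": -30,"yaw": 0}
    - {"dx": 0,"dy": 0,"dz": -21,"yaw": 0}
    - {"dx": 0,"dy": 0,"dz": 0,"yaw": 0}

```text
time: 1.98
eef_pos: [521.2, -59.5, 35.5]
ee_rot: [1.0, -0.0, -0.005, -0.001]
force: [-1.4, 0.1, 0.1]
grip_width: 67.7
grip_force: 0.0
```

send_rows:
  plan:
    - {"dx": 0,"dy": 0,"dz": 0,"yaw": 0}
    - {"dx": 0,"dy": 0,"dz": 0,"yaw": 0}
    - {"dx": 0,"dy": 0,"dz": 0,"yaw": 0}
    - {"dx": 0,"dy": 0,"dz": 0,"yaw": 0}
    - {"dx": 0,"dy": 0,"dz": 0,"yaw": 0}
    - {"dx": 0,"dy": 0,"dz": 0,"yaw": 0}
  fingers: 40

```text
time: 2.48
eef_pos: [526.9, -60.6, 42.1]
ee_rot: [1.0, -0.0, 0.001, 0.0]
force: [0.0, 0.3, 0.6]
grip_width: 39.9
grip_force: 0.0
```

Run:
```python
from h import *
w,s=wrist(); save(w,"w1"); c=read_camera("scene"); save(c,"s1")
a=np.ascontiguousarray(w["frame"][:,:,::-1]); b=cv2.convertScaleAbs(c["frame"][100:380,160:460,::-1],alpha=1.)
cv2.imwrite("pics/v1.png",np.hstack([cv2.resize(a,(400,300)),cv2.resize(b,(400,300))]))
```

```text
(no output)
```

View pics/v1.png

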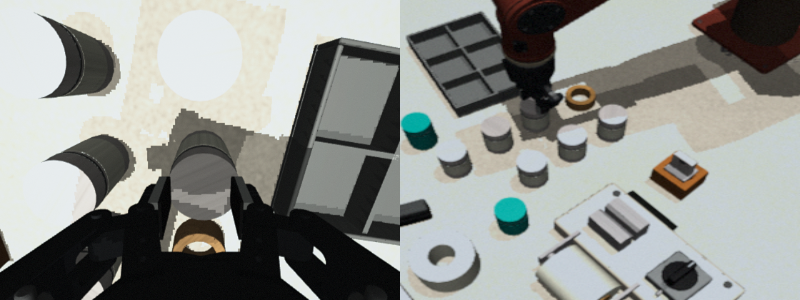

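Run:
```python
from h import *
w=pickle.load(open("pics/w1.pkl","rb"))
for p in [(281,259),(281,190),(280,222)]: print(at_z(w,p,80).round(), at_z(w,p,0).round())
im=w["frame"][130:400,160:420,::-1]; cv2.imwrite("pics/v2.png",cv2.resize(im,(780,600)))
```

```text
[529. -61.  80.] [492. -61.   0.]
[564. -61.  80.] [545. -61.   0.]
[548. -60.  80.] [521. -60.   0.]
```

View pics/v2.png

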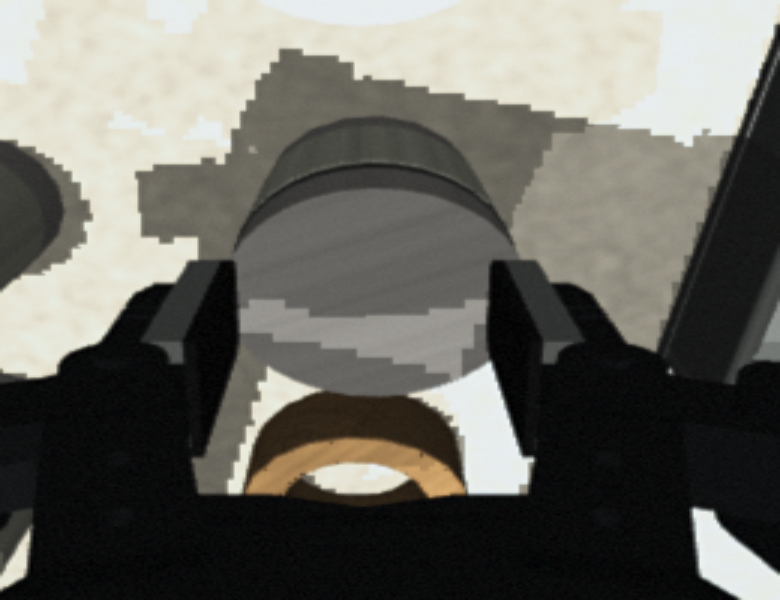

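Run:
```python
from h import *
c=pickle.load(open("pics/s1.pkl","rb"))
P=proj(c,[[527,-60.6,42],[527,-60.6,80],[527,-60.6,0],[527,-60.6,120]]);print(P.round(1))
im=cv2.resize(c["frame"][90:270,190:340,::-1],(600,600)[:2] if 0 else (500,600),interpolation=cv2.INTER_CUBIC)
for p in P: cv2.circle(im,(int((p[0]-190)*500/150),int((p[1]-90)*600/180)),3,(0,0,255),-1)
cv2.imwrite("pics/v3.png",im)
```

```text
[[260.5 206.9]
 [259.8 198.2]
 [261.2 216.1]
 [259.  188.5]]
```

View pics/v3.png

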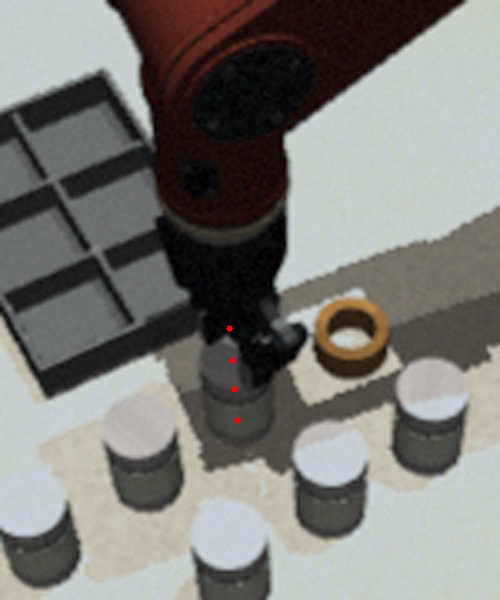

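send_rows:
  plan:
    - {"dx": 0,"dy": 0,"dz": 0,"yaw": 0}
    - {"dx": 0,"dy": 0,"dz": 0,"yaw": 0}
    - {"dx": 0,"dy": 0,"dz": 0,"yaw": 0}
    - {"dx": 0,"dy": 0,"dz": 0,"yaw": 0}
  fingers: 55

```text
time: 2.92
eef_pos: [526.1, -60.3, 40.9]
ee_rot: [1.0, -0.0, -0.0, -0.0]
force: [-0.1, -0.0, -0.5]
grip_width: 55.0
grip_force: 0.0
```

Run:
```python
from h import *
w,s=wrist(); save(w,"w2"); print(s["eef_pos"],s["grip_width"],s["grip_force"],s["force"])
q=s["joint_positions"];print(q)
c=pickle.load(open("pics/s1.pkl","rb"))
for z in (42,60,80,100): print(z,(proj(c,[527,-38,z])[0]-[190,90])*3.333)
im=w["frame"][130:400,160:420,::-1]; cv2.imwrite("pics/v4.png",cv2.resize(im,(520,540)))
```

```text
[526.06098288 -60.33443888  40.93045053] 55.00564037492719 0.0 [-0.1494312  -0.01689401 -0.45859419]
[-2.63177008e-01  1.57951312e-01  1.90164563e+00 -7.69176911e-06
  1.08214615e+00  1.30830294e+00]
42 [254.21360501 411.19466411]
60 [253.34198163 397.79913523]
80 [252.34659074 382.50148737]
100 [251.32164238 366.74958623]
```

View pics/v4.png

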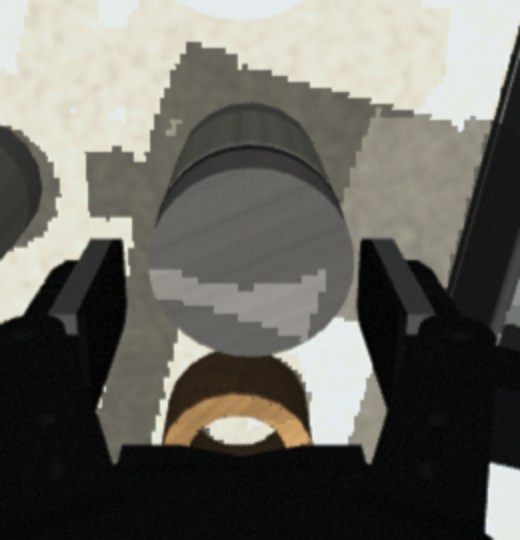

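send_rows:
  plan:
    - {"dx": 0,"dy": 0,"dz": -10,"yaw": 0}
    - {"dx": 0,"dy": 0,"dz": -10,"yaw": 0}
    - {"dx": 0,"dy": 0,"dz": -9,"yaw": 0}
    - {"dx": 0,"dy": 0,"dz": 0,"yaw": 0}
    - {"dx": 0,"dy": 0,"dz": 0,"yaw": 0}
  fingers: 68

```text
time: 3.38
eef_pos: [524.8, -60.0, 10.5]
ee_rot: [1.0, -0.0, -0.001, -0.0]
force: [0.4, -1.0, 0.4]
grip_width: 67.8
grip_force: 0.0
```

send_rows:
  plan:
    - {"dx": 0,"dy": 0,"dz": 0,"yaw": 0}
    - {"dx": 0,"dy": 0,"dz": 0,"yaw": 0}
    - {"dx": 0,"dy": 0,"dz": 0,"yaw": 0}
    - {"dx": 0,"dy": 0,"dz": 0,"yaw": 0}
    - {"dx": 0,"dy": 0,"dz": 0,"yaw": 0}
    - {"dx": 0,"dy": 0,"dz": 0,"yaw": 0}
  fingers: 40

```text
time: 3.88
eef_pos: [526.4, -60.5, 12.3]
ee_rot: [1.0, -0.0, 0.0, 0.0]
force: [0.8, -0.8, -0.7]
grip_width: 49.2
grip_force: 31.2
```

Run:
```python
from h import *
w,s=wrist(); save(w,"w3"); print(s["eef_pos"],s["grip_width"],s["grip_force"],s["force"])
```

```text
[526.43161679 -60.45068914  12.32078315] 49.182605556584924 31.180622577667236 [ 0.78775502 -0.75719832 -0.69590476]
```

send_rows:
  plan:
    - {"dx": 0,"dy": 0,"dz": 34,"yaw": 0}
    - {"dx": 0,"dy": 0,"dz": 33,"yaw": 0}
    - {"dx": 0,"dy": 0,"dz": 33,"yaw": 0}
    - {"dx": -6,"dy": -34,"dz": 0,"yaw": -1}
    - {"dx": -6,"dy": -34,"dz": 0,"yaw": -1}
    - {"dx": -6,"dy": -34,"dz": 0,"yaw": -1}
    - {"dx": -6,"dy": -34,"dz": 0,"yaw": -1}
    - {"dx": -6,"dy": -35,"dz": 0,"yaw": -1}
    - {"dx": -6,"dy": -35,"dz": 0,"yaw": -1}
    - {"dx": -6,"dy": -35,"dz": 0,"yaw": -1}
    - {"dx": -7,"dy": -35,"dz": 0,"yaw": -0.7}
    - {"dx": 0,"dy": 0,"dz": 0,"yaw": 0}

```text
time: 4.93
eef_pos: [475.5, -342.5, 112.2]
ee_rot: [0.998, -0.07, 0.0, 0.002]
force: [-0.6, 1.0, -0.7]
grip_width: 49.1
grip_force: 32.2
```

send_rows:
  plan:
    - {"dx": 0,"dy": 0,"dz": 0,"yaw": 0}
    - {"dx": 0,"dy": 0,"dz": -30,"yaw": 0}
    - {"dx": 0,"dy": 0,"dz": -30,"yaw": 0}
    - {"dx": 0,"dy": 0,"dz": -20,"yaw": 0}
    - {"dx": 0,"dy": 0,"dz": -14,"yaw": 0}
    - {"dx": 0,"dy": 0,"dz": 0,"yaw": 0}
    - {"dx": 0,"dy": 0,"dz": 0,"yaw": 0}
    - {"dx": 0,"dy": 0,"dz": 0,"yaw": 0}

```text
time: 5.6
eef_pos: [477.4, -335.1, 17.9]
ee_rot: [0.998, -0.067, -0.0, -0.0]
force: [-0.3, -1.0, -1.3]
grip_width: 49.2
grip_force: 31.3
```

Run:
```python
from h import *
w,s=wrist(); save(w,"w4"); print(s["eef_pos"],s["grip_width"],s["grip_force"],s["force"])
c=read_camera("top"); save(c,"t4")
a=w["frame"][:,:,::-1];b=c["frame"][120:270,290:460,::-1]
cv2.imwrite("pics/v5.png",np.hstack([cv2.resize(a,(400,300)),cv2.resize(b,(340,300),interpolation=cv2.INTER_CUBIC)]))
```

```text
[ 477.37038936 -335.10267486   17.93686396] 49.19094941432041 31.296635270118713 [-0.25477677 -1.01435341 -1.32990662]
```

View pics/v5.png

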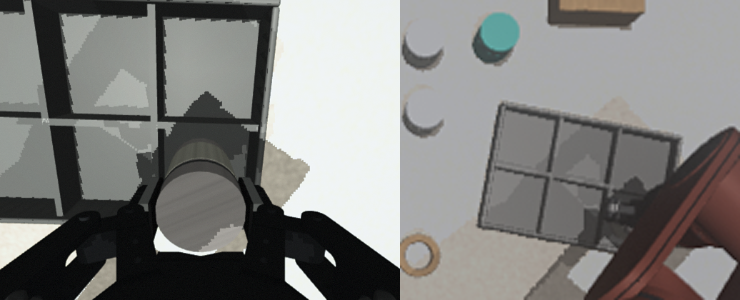

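Run:
```python
from h import *
w=pickle.load(open("pics/w4.pkl","rb"))
R=Ro.from_euler('z',-7.7,degrees=True).as_matrix()[:2,:2]
for p,l in [((218,169),(0,-39)),((60,170),(0,39)),((367,174),(0,-120)),((390,6),(82.5,-120)),((215,8),(82.5,-39))]:
    q=at_z(w,p,40)[:2]; print(l,q.round(),(R.T@(q-[527,-264])).round(1))
```

```text
(0, -39) [ 525. -310.] [  4.2 -45.7]
(0, 39) [ 535. -232.] [ 3.7 33. ]
(0, -120) [ 513. -383.] [   1.7 -120. ]
(82.5, -120) [ 585. -398.] [  75.8 -124.6]
(82.5, -39) [ 595. -322.] [ 75.1 -48.1]
```

send_rows:
  plan:
    - {"dx": 0,"dy": 0,"dz": 0,"yaw": 0}
    - {"dx": 0,"dy": 0,"dz": 0,"yaw": 0}
    - {"dx": 0,"dy": 0,"dz": 0,"yaw": 0}
    - {"dx": 0,"dy": 0,"dz": 25,"yaw": 0}
    - {"dx": 0,"dy": 0,"dz": 35,"yaw": 0}
    - {"dx": 0,"dy": 0,"dz": 34,"yaw": 0}
  fingers: 64

```text
time: 6.2
eef_pos: [476.3, -335.6, 112.2]
ee_rot: [0.998, -0.068, -0.001, -0.001]
force: [1.0, -0.5, 1.1]
grip_width: 64.2
grip_force: 0.0
```

send_rows:
  plan:
    - {"dx": 14,"dy": 31,"dz": 0,"yaw": 0.86}
    - {"dx": 14,"dy": 31,"dz": 0,"yaw": 0.86}
    - {"dx": 14,"dy": 31,"dz": 0,"yaw": 0.86}
    - {"dx": 14,"dy": 31,"dz": 0,"yaw": 0.86}
    - {"dx": 14,"dy": 31,"dz": 0,"yaw": 0.86}
    - {"dx": 15,"dy": 31,"dz": 0,"yaw": 0.86}
    - {"dx": 15,"dy": 31,"dz": 0,"yaw": 0.86}
    - {"dx": 15,"dy": 31,"dz": 0,"yaw": 0.86}
    - {"dx": 15,"dy": 30,"dz": 0,"yaw": 0.82}
    - {"dx": 0,"dy": 0,"dz": 0,"yaw": 0}
    - {"dx": 0,"dy": 0,"dz": 0,"yaw": 0}
  fingers: 68

```text
time: 7.12
eef_pos: [607.6, -56.6, 112.1]
ee_rot: [1.0, 0.001, 0.0, 0.0]
force: [-0.2, 0.2, 0.0]
grip_width: 67.9
grip_force: 0.0
```

send_rows:
  plan:
    - {"dx": 0,"dy": 0,"dz": -34,"yaw": 0}
    - {"dx": 0,"dy": 0,"dz": -33,"yaw": 0}
    - {"dx": 0,"dy": 0,"dz": -22,"yaw": 0}
    - {"dx": 0,"dy": 0,"dz": -11,"yaw": 0}
    - {"dx": 0,"dy": 0,"dz": 0,"yaw": 0}
    - {"dx": 0,"dy": 0,"dz": 0,"yaw": 0}

```text
time: 7.62
eef_pos: [607.0, -59.3, 12.3]
ee_rot: [1.0, -0.001, -0.0, 0.0]
force: [0.6, 0.2, 0.3]
grip_width: 68.3
grip_force: 0.0
```

send_rows:
  plan:
    - {"dx": 0,"dy": 0,"dz": 0,"yaw": 0}
    - {"dx": 0,"dy": 0,"dz": 0,"yaw": 0}
    - {"dx": 0,"dy": 0,"dz": 0,"yaw": 0}
    - {"dx": 0,"dy": 0,"dz": 0,"yaw": 0}
    - {"dx": 0,"dy": 0,"dz": 34,"yaw": 0}
    - {"dx": 0,"dy": 0,"dz": 33,"yaw": 0}
    - {"dx": 0,"dy": 0,"dz": 33,"yaw": 0}
  fingers: 40

```text
time: 8.2
eef_pos: [606.4, -58.1, 112.9]
ee_rot: [1.0, -0.0, -0.001, -0.0]
force: [1.3, -1.1, -0.6]
grip_width: 49.1
grip_force: 31.8
```

```bash
cat > chk.py <<'E'
from h import *
import sys
T=dict(A=(695,-57),B=(607,42),C=(607,-58),D=(523,35),E=(526,-60),F=(441,40))
c0=pickle.load(open("pics/top.pkl","rb")); c=read_camera("top"); save(c,sys.argv[1])
for k,(x,y) in T.items():
    a,b=[ortho(q,80,x-35,x+35,y-35,y+35,1).astype(int) for q in (c0,c)]
    print(k,abs(a-b).mean().round(1),end=" ")
E
python3 chk.py t5
```

```text
A 59.9 B 15.3 C 75.1 D 32.4 E 44.3 F 46.7
```

send_rows:
  plan:
    - {"dx": -5,"dy": -32,"dz": 0,"yaw": -0.86}
    - {"dx": -5,"dy": -32,"dz": 0,"yaw": -0.86}
    - {"dx": -5,"dy": -32,"dz": 0,"yaw": -0.86}
    - {"dx": -6,"dy": -32,"dz": 0,"yaw": -0.86}
    - {"dx": -6,"dy": -32,"dz": 0,"yaw": -0.86}
    - {"dx": -6,"dy": -33,"dz": 0,"yaw": -0.86}
    - {"dx": -6,"dy": -33,"dz": 0,"yaw": -0.86}
    - {"dx": -6,"dy": -33,"dz": 0,"yaw": -0.86}
    - {"dx": -6,"dy": -33,"dz": 0,"yaw": -0.82}
    - {"dx": 0,"dy": 0,"dz": 0,"yaw": 0}
    - {"dx": 0,"dy": 0,"dz": 0,"yaw": 0}

```text
time: 9.17
eef_pos: [555.5, -352.2, 112.0]
ee_rot: [0.998, -0.069, 0.0, 0.0]
force: [-0.1, 1.0, -1.4]
grip_width: 49.0
grip_force: 32.1
```

send_rows:
  plan:
    - {"dx": 0,"dy": 0,"dz": -30,"yaw": 0}
    - {"dx": 0,"dy": 0,"dz": -30,"yaw": 0}
    - {"dx": 0,"dy": 0,"dz": -20,"yaw": 0}
    - {"dx": 0,"dy": 0,"dz": -14,"yaw": 0}
    - {"dx": 0,"dy": 0,"dz": 0,"yaw": 0}
    - {"dx": 0,"dy": 0,"dz": 0,"yaw": 0}

```text
time: 9.67
eef_pos: [556.7, -349.3, 18.1]
ee_rot: [0.998, -0.067, 0.0, -0.0]
force: [0.5, 1.0, -2.0]
grip_width: 49.4
grip_force: 35.2
```

send_rows:
  plan:
    - {"dx": 0,"dy": 0,"dz": 0,"yaw": 0}
    - {"dx": 0,"dy": 0,"dz": 0,"yaw": 0}
    - {"dx": 0,"dy": 0,"dz": 0,"yaw": 0}
    - {"dx": 0,"dy": 0,"dz": 25,"yaw": 0}
    - {"dx": 0,"dy": 0,"dz": 35,"yaw": 0}
    - {"dx": 0,"dy": 0,"dz": 34,"yaw": 0}
  fingers: 64

```text
time: 10.17
eef_pos: [555.3, -349.6, 112.1]
ee_rot: [0.998, -0.067, -0.001, -0.001]
force: [0.8, -1.1, -0.7]
grip_width: 63.9
grip_force: 0.0
```

```bash
python3 chk.py t6
```

```text
A 19.3 B 19.6 C 30.1 D 19.9 E 26.8 F 18.0
```

send_rows:
  plan:
    - {"dx": 15,"dy": 32,"dz": 0,"yaw": 0.86}
    - {"dx": 15,"dy": 32,"dz": 0,"yaw": 0.86}
    - {"dx": 15,"dy": 32,"dz": 0,"yaw": 0.86}
    - {"dx": 15,"dy": 32,"dz": 0,"yaw": 0.86}
    - {"dx": 15,"dy": 33,"dz": 0,"yaw": 0.86}
    - {"dx": 16,"dy": 33,"dz": 0,"yaw": 0.86}
    - {"dx": 16,"dy": 33,"dz": 0,"yaw": 0.86}
    - {"dx": 16,"dy": 33,"dz": 0,"yaw": 0.86}
    - {"dx": 16,"dy": 33,"dz": 0,"yaw": 0.82}
    - {"dx": 0,"dy": 0,"dz": 0,"yaw": 0}
    - {"dx": 0,"dy": 0,"dz": 0,"yaw": 0}
  fingers: 68

```text
time: 11.13
eef_pos: [695.8, -55.1, 112.1]
ee_rot: [1.0, 0.001, 0.0, 0.0]
force: [-0.6, -0.6, 0.3]
grip_width: 67.9
grip_force: 0.0
```

send_rows:
  plan:
    - {"dx": 0,"dy": 0,"dz": -34,"yaw": 0}
    - {"dx": 0,"dy": 0,"dz": -33,"yaw": 0}
    - {"dx": 0,"dy": 0,"dz": -22,"yaw": 0}
    - {"dx": 0,"dy": 0,"dz": -11,"yaw": 0}
    - {"dx": 0,"dy": 0,"dz": 0,"yaw": 0}
    - {"dx": 0,"dy": 0,"dz": 0,"yaw": 0}

```text
time: 11.63
eef_pos: [695.0, -58.4, 12.3]
ee_rot: [1.0, -0.001, -0.0, 0.0]
force: [-0.2, 0.4, 0.8]
grip_width: 68.0
grip_force: 0.0
```

send_rows:
  plan:
    - {"dx": 0,"dy": 0,"dz": 0,"yaw": 0}
    - {"dx": 0,"dy": 0,"dz": 0,"yaw": 0}
    - {"dx": 0,"dy": 0,"dz": 0,"yaw": 0}
    - {"dx": 0,"dy": 0,"dz": 0,"yaw": 0}
    - {"dx": 0,"dy": 0,"dz": 34,"yaw": 0}
    - {"dx": 0,"dy": 0,"dz": 33,"yaw": 0}
    - {"dx": 0,"dy": 0,"dz": 33,"yaw": 0}
  fingers: 40

```text
time: 12.22
eef_pos: [694.3, -57.0, 112.5]
ee_rot: [1.0, -0.0, -0.001, -0.0]
force: [0.8, 0.0, -0.7]
grip_width: 48.7
grip_force: 32.2
```

send_rows:
  plan:
    - {"dx": -16,"dy": -27,"dz": 0,"yaw": -1}
    - {"dx": -16,"dy": -27,"dz": 0,"yaw": -1}
    - {"dx": -16,"dy": -27,"dz": 0,"yaw": -1}
    - {"dx": -16,"dy": -27,"dz": 0,"yaw": -1}
    - {"dx": -16,"dy": -27,"dz": 0,"yaw": -1}
    - {"dx": -16,"dy": -27,"dz": 0,"yaw": -1}
    - {"dx": -16,"dy": -27,"dz": 0,"yaw": -1}
    - {"dx": -16,"dy": -26,"dz": 0,"yaw": -0.7}
    - {"dx": 0,"dy": 0,"dz": 0,"yaw": 0}
    - {"dx": 0,"dy": 0,"dz": 0,"yaw": 0}

```text
time: 13.05
eef_pos: [566.3, -273.8, 112.3]
ee_rot: [0.998, -0.069, 0.0, 0.0]
force: [-0.7, 1.1, -0.5]
grip_width: 49.0
grip_force: 32.2
```

send_rows:
  plan:
    - {"dx": 0,"dy": 0,"dz": -30,"yaw": 0}
    - {"dx": 0,"dy": 0,"dz": -30,"yaw": 0}
    - {"dx": 0,"dy": 0,"dz": -20,"yaw": 0}
    - {"dx": 0,"dy": 0,"dz": -14,"yaw": 0}
    - {"dx": 0,"dy": 0,"dz": 0,"yaw": 0}
    - {"dx": 0,"dy": 0,"dz": 0,"yaw": 0}

```text
time: 13.55
eef_pos: [567.9, -271.2, 18.0]
ee_rot: [0.998, -0.067, 0.0, -0.0]
force: [0.5, 0.2, -2.3]
grip_width: 48.6
grip_force: 36.0
```

send_rows:
  plan:
    - {"dx": 0,"dy": 0,"dz": 0,"yaw": 0}
    - {"dx": 0,"dy": 0,"dz": 0,"yaw": 0}
    - {"dx": 0,"dy": 0,"dz": 0,"yaw": 0}
    - {"dx": 0,"dy": 0,"dz": 25,"yaw": 0}
    - {"dx": 0,"dy": 0,"dz": 35,"yaw": 0}
    - {"dx": 0,"dy": 0,"dz": 34,"yaw": 0}
  fingers: 62

```text
time: 14.05
eef_pos: [566.3, -271.8, 112.3]
ee_rot: [0.998, -0.068, -0.001, -0.001]
force: [0.4, 0.1, -0.1]
grip_width: 62.0
grip_force: 0.0
```

```bash
python3 chk.py t7
python3 - <<'E'
from h import *
w,s=wrist(); save(w,"w7"); c=pickle.load(open("pics/t7.pkl","rb"))
a=w["frame"][:,:,::-1];b=c["frame"][100:280,160:440,::-1]
cv2.imwrite("pics/v7.png",np.hstack([cv2.resize(a,(360,270)),cv2.resize(b,(420,270),interpolation=cv2.INTER_CUBIC)]))
E
```

```text
A 35.7 B 22.0 C 32.4 D 22.2 E 27.5 F 21.4
```

View pics/v7.png

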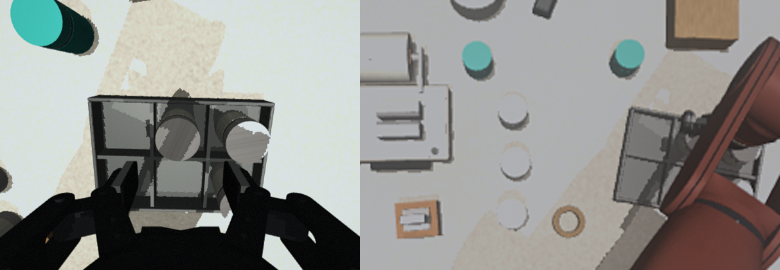

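The wrist view shows two tins upright in the far row cells (pixels (177,137) and (247,140)) and the middle of the crate clear. B, D and F are unmoved. Next is tin B.

send_rows:
  plan:
    - {"dx": 4,"dy": 35,"dz": 0,"yaw": 0.86}
    - {"dx": 4,"dy": 35,"dz": 0,"yaw": 0.86}
    - {"dx": 4,"dy": 35,"dz": 0,"yaw": 0.86}
    - {"dx": 4,"dy": 35,"dz": 0,"yaw": 0.86}
    - {"dx": 4,"dy": 35,"dz": 0,"yaw": 0.86}
    - {"dx": 5,"dy": 35,"dz": 0,"yaw": 0.86}
    - {"dx": 5,"dy": 35,"dz": 0,"yaw": 0.86}
    - {"dx": 5,"dy": 35,"dz": 0,"yaw": 0.86}
    - {"dx": 5,"dy": 34,"dz": 0,"yaw": 0.82}
    - {"dx": 0,"dy": 0,"dz": 0,"yaw": 0}
    - {"dx": 0,"dy": 0,"dz": 0,"yaw": 0}
  fingers: 70

```text
time: 15.07
eef_pos: [607.2, 43.5, 112.1]
ee_rot: [1.0, 0.001, 0.0, 0.0]
force: [-0.1, -0.7, 0.3]
grip_width: 69.9
grip_force: 0.0
```

send_rows:
  plan:
    - {"dx": 0,"dy": 0,"dz": -34,"yaw": 0}
    - {"dx": 0,"dy": 0,"dz": -33,"yaw": 0}
    - {"dx": 0,"dy": 0,"dz": -22,"yaw": 0}
    - {"dx": 0,"dy": 0,"dz": -11,"yaw": 0}
    - {"dx": 0,"dy": 0,"dz": 0,"yaw": 0}
    - {"dx": 0,"dy": 0,"dz": 0,"yaw": 0}

```text
time: 15.57
eef_pos: [607.2, 40.7, 12.2]
ee_rot: [1.0, -0.001, -0.0, 0.0]
force: [0.1, 0.5, -0.6]
grip_width: 69.7
grip_force: 0.0
```

send_rows:
  plan:
    - {"dx": 0,"dy": 0,"dz": 0,"yaw": 0}
    - {"dx": 0,"dy": 0,"dz": 0,"yaw": 0}
    - {"dx": 0,"dy": 0,"dz": 0,"yaw": 0}
    - {"dx": 0,"dy": 0,"dz": 0,"yaw": 0}
    - {"dx": 0,"dy": 0,"dz": 34,"yaw": 0}
    - {"dx": 0,"dy": 0,"dz": 33,"yaw": 0}
    - {"dx": 0,"dy": 0,"dz": 33,"yaw": 0}
  fingers: 40

```text
time: 16.15
eef_pos: [606.1, 41.7, 112.6]
ee_rot: [1.0, -0.0, -0.001, -0.0]
force: [0.7, -0.1, -1.3]
grip_width: 49.3
grip_force: 32.6
```

send_rows:
  plan:
    - {"dx": -4,"dy": -29,"dz": 0,"yaw": -1}
    - {"dx": -4,"dy": -29,"dz": 0,"yaw": -1}
    - {"dx": -4,"dy": -29,"dz": 0,"yaw": -1}
    - {"dx": -4,"dy": -30,"dz": 0,"yaw": -1}
    - {"dx": -4,"dy": -30,"dz": 0,"yaw": -1}
    - {"dx": -4,"dy": -30,"dz": 0,"yaw": -1}
    - {"dx": -3,"dy": -30,"dz": 0,"yaw": -1}
    - {"dx": -3,"dy": -30,"dz": 0,"yaw": -0.7}
    - {"dx": 0,"dy": 0,"dz": 0,"yaw": 0}
    - {"dx": 0,"dy": 0,"dz": 0,"yaw": 0}

```text
time: 16.98
eef_pos: [576.6, -196.9, 112.0]
ee_rot: [0.998, -0.069, -0.0, -0.0]
force: [-0.6, -0.0, -1.6]
grip_width: 49.1
grip_force: 32.7
```

send_rows:
  plan:
    - {"dx": 0,"dy": 0,"dz": -30,"yaw": 0}
    - {"dx": 0,"dy": 0,"dz": -30,"yaw": 0}
    - {"dx": 0,"dy": 0,"dz": -20,"yaw": 0}
    - {"dx": 0,"dy": 0,"dz": -14,"yaw": 0}
    - {"dx": 0,"dy": 0,"dz": 0,"yaw": 0}
    - {"dx": 0,"dy": 0,"dz": 0,"yaw": 0}

```text
time: 17.48
eef_pos: [577.4, -193.9, 17.9]
ee_rot: [0.998, -0.067, -0.0, -0.0]
force: [0.6, 0.7, -2.5]
grip_width: 49.3
grip_force: 33.6
```

send_rows:
  plan:
    - {"dx": 0,"dy": 0,"dz": 0,"yaw": 0}
    - {"dx": 0,"dy": 0,"dz": 0,"yaw": 0}
    - {"dx": 0,"dy": 0,"dz": 0,"yaw": 0}
    - {"dx": 0,"dy": 0,"dz": 25,"yaw": 0}
    - {"dx": 0,"dy": 0,"dz": 35,"yaw": 0}
    - {"dx": 0,"dy": 0,"dz": 34,"yaw": 0}
  fingers: 62

```text
time: 17.98
eef_pos: [576.2, -195.0, 112.4]
ee_rot: [0.998, -0.068, -0.001, -0.0]
force: [0.8, -0.1, -0.2]
grip_width: 62.3
grip_force: 0.0
```

```bash
python3 chk.py t8
```

```text
A 32.6 B 28.7 C 28.0 D 19.2 E 19.6 F 18.4
```

send_rows:
  plan:
    - {"dx": -7,"dy": 29,"dz": 0,"yaw": 1}
    - {"dx": -7,"dy": 29,"dz": 0,"yaw": 1}
    - {"dx": -7,"dy": 29,"dz": 0,"yaw": 1}
    - {"dx": -7,"dy": 29,"dz": 0,"yaw": 1}
    - {"dx": -7,"dy": 29,"dz": 0,"yaw": 1}
    - {"dx": -7,"dy": 29,"dz": 0,"yaw": 1}
    - {"dx": -6,"dy": 28,"dz": 0,"yaw": 1}
    - {"dx": -6,"dy": 28,"dz": 0,"yaw": 0.7}
    - {"dx": 0,"dy": 0,"dz": 0,"yaw": 0}
    - {"dx": 0,"dy": 0,"dz": 0,"yaw": 0}
  fingers: 70

```text
time: 18.87
eef_pos: [523.2, 35.8, 112.5]
ee_rot: [1.0, 0.001, 0.001, 0.0]
force: [0.1, -0.5, 0.1]
grip_width: 69.8
grip_force: 0.0
```

send_rows:
  plan:
    - {"dx": 0,"dy": 0,"dz": -34,"yaw": 0}
    - {"dx": 0,"dy": 0,"dz": -33,"yaw": 0}
    - {"dx": 0,"dy": 0,"dz": -22,"yaw": 0}
    - {"dx": 0,"dy": 0,"dz": -11,"yaw": 0}
    - {"dx": 0,"dy": 0,"dz": 0,"yaw": 0}
    - {"dx": 0,"dy": 0,"dz": 0,"yaw": 0}

```text
time: 19.37
eef_pos: [523.5, 33.9, 12.3]
ee_rot: [1.0, -0.001, -0.0, 0.0]
force: [0.5, 0.1, 0.9]
grip_width: 70.0
grip_force: 0.0
```

send_rows:
  plan:
    - {"dx": 0,"dy": 0,"dz": 0,"yaw": 0}
    - {"dx": 0,"dy": 0,"dz": 0,"yaw": 0}
    - {"dx": 0,"dy": 0,"dz": 0,"yaw": 0}
    - {"dx": 0,"dy": 0,"dz": 0,"yaw": 0}
    - {"dx": 0,"dy": 0,"dz": 34,"yaw": 0}
    - {"dx": 0,"dy": 0,"dz": 33,"yaw": 0}
    - {"dx": 0,"dy": 0,"dz": 33,"yaw": 0}
  fingers: 40

```text
time: 19.95
eef_pos: [522.2, 34.7, 112.8]
ee_rot: [1.0, -0.0, -0.001, -0.0]
force: [1.0, -0.5, -1.5]
grip_width: 49.2
grip_force: 32.6
```

send_rows:
  plan:
    - {"dx": -4,"dy": -33,"dz": 0,"yaw": -0.86}
    - {"dx": -4,"dy": -33,"dz": 0,"yaw": -0.86}
    - {"dx": -4,"dy": -33,"dz": 0,"yaw": -0.86}
    - {"dx": -4,"dy": -33,"dz": 0,"yaw": -0.86}
    - {"dx": -4,"dy": -33,"dz": 0,"yaw": -0.86}
    - {"dx": -4,"dy": -33,"dz": 0,"yaw": -0.86}
    - {"dx": -4,"dy": -33,"dz": 0,"yaw": -0.86}
    - {"dx": -4,"dy": -33,"dz": 0,"yaw": -0.86}
    - {"dx": -4,"dy": -33,"dz": 0,"yaw": -0.82}
    - {"dx": 0,"dy": 0,"dz": 0,"yaw": 0}
    - {"dx": 0,"dy": 0,"dz": 0,"yaw": 0}

```text
time: 20.87
eef_pos: [486.6, -263.9, 112.1]
ee_rot: [0.998, -0.069, 0.0, -0.0]
force: [0.5, 0.2, -1.9]
grip_width: 49.2
grip_force: 32.6
```

send_rows:
  plan:
    - {"dx": 0,"dy": 0,"dz": -30,"yaw": 0}
    - {"dx": 0,"dy": 0,"dz": -30,"yaw": 0}
    - {"dx": 0,"dy": 0,"dz": -20,"yaw": 0}
    - {"dx": 0,"dy": 0,"dz": -14,"yaw": 0}
    - {"dx": 0,"dy": 0,"dz": 0,"yaw": 0}
    - {"dx": 0,"dy": 0,"dz": 0,"yaw": 0}

```text
time: 21.37
eef_pos: [487.1, -260.5, 17.5]
ee_rot: [0.998, -0.067, -0.001, -0.001]
force: [-0.7, 0.5, -1.6]
grip_width: 49.2
grip_force: 32.8
```

send_rows:
  plan:
    - {"dx": 0,"dy": 0,"dz": 0,"yaw": 0}
    - {"dx": 0,"dy": 0,"dz": 0,"yaw": 0}
    - {"dx": 0,"dy": 0,"dz": 0,"yaw": 0}
    - {"dx": 0,"dy": 0,"dz": 25,"yaw": 0}
    - {"dx": 0,"dy": 0,"dz": 35,"yaw": 0}
    - {"dx": 0,"dy": 0,"dz": 34,"yaw": 0}
  fingers: 62

```text
time: 21.87
eef_pos: [486.3, -261.8, 112.5]
ee_rot: [0.998, -0.068, -0.001, -0.001]
force: [0.9, -1.6, 0.9]
grip_width: 62.4
grip_force: 0.0
```

```bash
python3 chk.py t9
```

```text
A 30.5 B 26.4 C 27.2 D 23.1 E 23.9 F 17.2
```

send_rows:
  plan:
    - {"dx": -5,"dy": 33,"dz": 0,"yaw": 0.86}
    - {"dx": -5,"dy": 33,"dz": 0,"yaw": 0.86}
    - {"dx": -5,"dy": 33,"dz": 0,"yaw": 0.86}
    - {"dx": -5,"dy": 33,"dz": 0,"yaw": 0.86}
    - {"dx": -5,"dy": 34,"dz": 0,"yaw": 0.86}
    - {"dx": -5,"dy": 34,"dz": 0,"yaw": 0.86}
    - {"dx": -5,"dy": 34,"dz": 0,"yaw": 0.86}
    - {"dx": -5,"dy": 34,"dz": 0,"yaw": 0.86}
    - {"dx": -6,"dy": 34,"dz": 0,"yaw": 0.82}
    - {"dx": 0,"dy": 0,"dz": 0,"yaw": 0}
    - {"dx": 0,"dy": 0,"dz": 0,"yaw": 0}
  fingers: 70

```text
time: 22.83
eef_pos: [441.1, 41.0, 112.4]
ee_rot: [1.0, 0.002, 0.001, 0.0]
force: [0.8, -0.3, 1.0]
grip_width: 69.9
grip_force: 0.0
```

send_rows:
  plan:
    - {"dx": 0,"dy": 0,"dz": -34,"yaw": 0}
    - {"dx": 0,"dy": 0,"dz": -33,"yaw": 0}
    - {"dx": 0,"dy": 0,"dz": -22,"yaw": 0}
    - {"dx": 0,"dy": 0,"dz": -11,"yaw": 0}
    - {"dx": 0,"dy": 0,"dz": 0,"yaw": 0}
    - {"dx": 0,"dy": 0,"dz": 0,"yaw": 0}

```text
time: 23.33
eef_pos: [441.1, 38.5, 11.8]
ee_rot: [1.0, -0.001, -0.001, 0.0]
force: [-0.5, 0.1, -0.3]
grip_width: 69.8
grip_force: 0.0
```

send_rows:
  plan:
    - {"dx": 0,"dy": 0,"dz": 0,"yaw": 0}
    - {"dx": 0,"dy": 0,"dz": 0,"yaw": 0}
    - {"dx": 0,"dy": 0,"dz": 0,"yaw": 0}
    - {"dx": 0,"dy": 0,"dz": 0,"yaw": 0}
    - {"dx": 0,"dy": 0,"dz": 34,"yaw": 0}
    - {"dx": 0,"dy": 0,"dz": 33,"yaw": 0}
    - {"dx": 0,"dy": 0,"dz": 33,"yaw": 0}
  fingers: 40

```text
time: 23.92
eef_pos: [440.0, 39.8, 112.6]
ee_rot: [1.0, -0.0, -0.001, -0.0]
force: [0.4, -1.3, -1.6]
grip_width: 49.1
grip_force: 32.8
```

send_rows:
  plan:
    - {"dx": 7,"dy": -28,"dz": 0,"yaw": -1}
    - {"dx": 7,"dy": -28,"dz": 0,"yaw": -1}
    - {"dx": 7,"dy": -28,"dz": 0,"yaw": -1}
    - {"dx": 7,"dy": -28,"dz": 0,"yaw": -1}
    - {"dx": 7,"dy": -28,"dz": 0,"yaw": -1}
    - {"dx": 7,"dy": -28,"dz": 0,"yaw": -1}
    - {"dx": 7,"dy": -28,"dz": 0,"yaw": -1}
    - {"dx": 8,"dy": -28,"dz": 0,"yaw": -0.7}
    - {"dx": 0,"dy": 0,"dz": 0,"yaw": 0}
    - {"dx": 0,"dy": 0,"dz": 0,"yaw": 0}

```text
time: 24.75
eef_pos: [497.9, -185.4, 111.7]
ee_rot: [0.998, -0.069, -0.0, -0.0]
force: [-0.7, -0.7, -1.9]
grip_width: 49.0
grip_force: 32.8
```

send_rows:
  plan:
    - {"dx": 0,"dy": 0,"dz": -30,"yaw": 0}
    - {"dx": 0,"dy": 0,"dz": -30,"yaw": 0}
    - {"dx": 0,"dy": 0,"dz": -20,"yaw": 0}
    - {"dx": 0,"dy": 0,"dz": -14,"yaw": 0}
    - {"dx": 0,"dy": 0,"dz": 0,"yaw": 0}
    - {"dx": 0,"dy": 0,"dz": 0,"yaw": 0}

```text
time: 25.25
eef_pos: [497.6, -182.7, 17.4]
ee_rot: [0.998, -0.067, -0.001, -0.001]
force: [0.5, 0.3, -1.8]
grip_width: 49.3
grip_force: 35.1
```

send_rows:
  plan:
    - {"dx": 0,"dy": 0,"dz": 0,"yaw": 0}
    - {"dx": 0,"dy": 0,"dz": 0,"yaw": 0}
    - {"dx": 0,"dy": 0,"dz": 0,"yaw": 0}
    - {"dx": 0,"dy": 0,"dz": 25,"yaw": 0}
    - {"dx": 0,"dy": 0,"dz": 35,"yaw": 0}
    - {"dx": 0,"dy": 0,"dz": 34,"yaw": 0}
  fingers: 62

```text
time: 25.75
eef_pos: [497.1, -183.9, 112.7]
ee_rot: [0.998, -0.068, -0.001, -0.0]
force: [1.6, 0.2, 0.3]
grip_width: 62.0
grip_force: 0.0
```

send_rows:
  plan:
    - {"dx": -6,"dy": 22,"dz": 5,"yaw": 6.98}
    - {"dx": -6,"dy": 22,"dz": 5,"yaw": 6.98}
    - {"dx": -6,"dy": 22,"dz": 5,"yaw": 6.98}
    - {"dx": -6,"dy": 22,"dz": 5,"yaw": 6.98}
    - {"dx": -6,"dy": 22,"dz": 5,"yaw": 6.98}
    - {"dx": -6,"dy": 22,"dz": 5,"yaw": 6.98}
    - {"dx": -6,"dy": 22,"dz": 5,"yaw": 6.98}
    - {"dx": -6,"dy": 22,"dz": 5,"yaw": 6.98}
    - {"dx": -6,"dy": 22,"dz": 5,"yaw": 6.98}
    - {"dx": -6,"dy": 22,"dz": 5,"yaw": 6.98}
    - {"dx": -6,"dy": 22,"dz": 5,"yaw": 6.98}
    - {"dx": -6,"dy": 22,"dz": 5,"yaw": 6.98}
  fingers: 60

```text
time: 26.75
eef_pos: [425.8, 80.5, 172.9]
ee_rot: [0.786, 0.618, 0.0, 0.0]
force: [0.1, 0.8, -0.6]
grip_width: 60.0
grip_force: 0.0
```

send_rows:
  plan:
    - {"dx": -4,"dy": 21,"dz": 0,"yaw": 6.98}
    - {"dx": 0,"dy": 21,"dz": 0,"yaw": 6.96}
    - {"dx": 0,"dy": 0,"dz": 0,"yaw": 0}
    - {"dx": 0,"dy": 0,"dz": 0,"yaw": 0}
    - {"dx": 0,"dy": 0,"dz": 0,"yaw": 0}
    - {"dx": 0,"dy": 0,"dz": 0,"yaw": 0}

```text
time: 27.25
eef_pos: [422.2, 120.9, 172.1]
ee_rot: [0.708, 0.706, -0.0, 0.0]
force: [-0.1, 0.4, -0.3]
grip_width: 59.8
grip_force: 0.0
```

Run:
```python
from h import *
w,s=wrist(); save(w,"w10"); print(s["eef_pos"],Ro.from_quat(s["ee_rot"]).as_matrix().round(3).tolist(),s["joint_positions"])
cv2.imwrite("pics/v10.png",cv2.resize(w["frame"][:,:,::-1],(800,600),interpolation=cv2.INTER_CUBIC))
```

```text
[422.20518265 120.86687345 172.06820485] [[0.003, 1.0, 0.0], [1.0, -0.003, -0.0], [-0.0, 0.0, -1.0]] [ 9.91918703e-02 -2.25840987e-01  2.00960663e+00 -3.78121809e-04
  1.35778297e+00  1.02286569e-01]
```

View pics/v10.png

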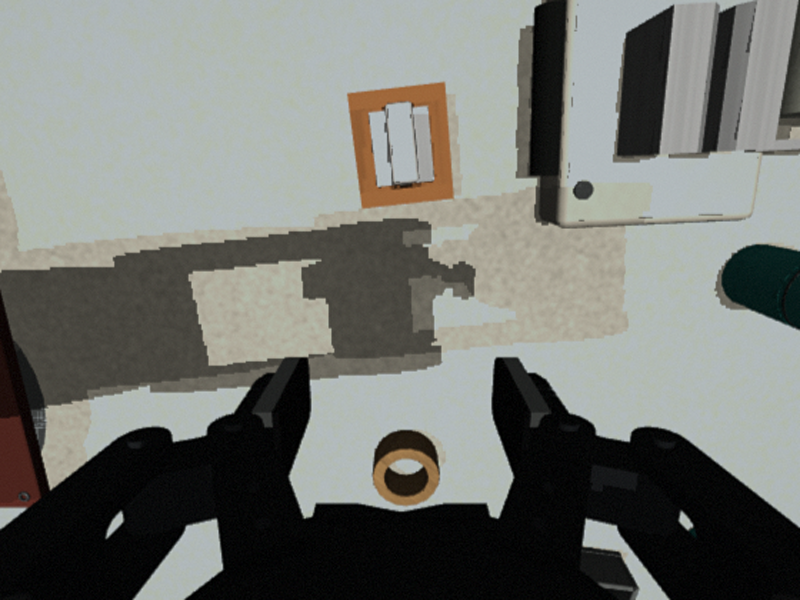

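The wrist view shows the stand with its top corners near (348,94), (445,83), (453,198) and (361,208), and the gauge handle top at about (401,143).

Run:
```python
from h import *
w=pickle.load(open("pics/w10.pkl","rb")); k=1/1.4286
def show(n,P,z):
    q=np.array([at_z(w,(p[0]*k,p[1]*k),z)[:2] for p in P]); 
    (cx,cy),sz,an=cv2.minAreaRect(q.astype(np.float32)); e1=(q[0]+q[1]-q[2]-q[3])/2; 
    print(n,q.mean(0).round(1),"len",np.linalg.norm(e1).round(1),"wid",np.linalg.norm((q[1]+q[2]-q[0]-q[3])/2).round(1),"yaw",np.degrees(np.arctan2(-e1[0],e1[1])).round(1))
show("handle",[(386,104),(411,102),(417,183),(392,185)],106)
show("shoulder",[(369,112),(429,107),(434,180),(375,187)],56)
show("stand",[(348,94),(445,83),(453,198),(361,208)],50)
# white labeller base corner
for p in [(562,221),(755,214)]: print(at_z(w,(p[0]*k,p[1]*k),50).round())
# tip of pads
for p in [(303,360),(500,360),(290,475),(513,475)]: print(p[0]*k,p[1]*k)
```

```text
handle [423.5 199.9] len 39.5 wid 12.8 yaw 4.3
shoulder [423.7 200.2] len 43.5 wid 36.8 yaw 4.3
stand [423.7 200.2] len 68.8 wid 59.6 yaw 5.3
[529. 154.  50.]
[654. 158.  50.]
212.09575808483828 251.99496010079798
349.9930001399972 251.99496010079798
202.99594008119837 332.4933501329973
359.0928181436371 332.4933501329973
```

send_rows:
  plan:
    - {"dx": 0.5,"dy": 26,"dz": 0,"yaw": 1.5}
    - {"dx": 0.5,"dy": 26,"dz": 0,"yaw": 1.5}
    - {"dx": 0.5,"dy": 26.5,"dz": 0,"yaw": 1.5}
    - {"dx": 0,"dy": 0,"dz": 0,"yaw": 0}
    - {"dx": 0,"dy": 0,"dz": -25,"yaw": 0}
    - {"dx": 0,"dy": 0,"dz": -30,"yaw": 0}
    - {"dx": 0,"dy": 0,"dz": -30,"yaw": 0}
    - {"dx": 0,"dy": 0,"dz": -20,"yaw": 0}
    - {"dx": 0,"dy": 0,"dz": 0,"yaw": 0}
    - {"dx": 0,"dy": 0,"dz": 0,"yaw": 0}
  fingers: 44

```text
time: 28.13
eef_pos: [422.8, 199.0, 66.2]
ee_rot: [0.68, 0.733, -0.001, -0.001]
force: [-0.2, -0.1, -0.3]
grip_width: 44.2
grip_force: 0.0
```

send_rows:
  plan:
    - {"dx": 0,"dy": 0,"dz": -10,"yaw": 0}
    - {"dx": 0,"dy": 0,"dz": -10,"yaw": 0}
    - {"dx": 0,"dy": 0,"dz": -9,"yaw": 0}
    - {"dx": 0,"dy": 0,"dz": 0,"yaw": 0}
    - {"dx": 0,"dy": 0,"dz": 0,"yaw": 0}
    - {"dx": 0,"dy": 0,"dz": 0,"yaw": 0}

```text
time: 28.63
eef_pos: [423.8, 200.2, 38.2]
ee_rot: [0.679, 0.734, 0.0, 0.0]
force: [0.6, -0.4, -0.5]
grip_width: 44.0
grip_force: 0.0
```

send_rows:
  plan:
    - {"dx": 0,"dy": 0,"dz": 0,"yaw": 0}
    - {"dx": 0,"dy": 0,"dz": 0,"yaw": 0}
    - {"dx": 0,"dy": 0,"dz": 0,"yaw": 0}
    - {"dx": 0,"dy": 0,"dz": 0,"yaw": 0}
    - {"dx": 0,"dy": 0,"dz": 0,"yaw": 0}
    - {"dx": 0,"dy": 0,"dz": 0,"yaw": 0}
    - {"dx": 0,"dy": 0,"dz": 0,"yaw": 0}
    - {"dx": 0,"dy": 0,"dz": 0,"yaw": 0}
  fingers: 5
  grip_force: 50

```text
time: 29.3
eef_pos: [423.9, 200.3, 38.4]
ee_rot: [0.679, 0.734, 0.0, 0.0]
force: [-0.9, -0.0, 5.6]
grip_width: 12.9
grip_force: 54.4
```

send_rows:
  plan:
    - {"dx": 0,"dy": 0,"dz": 8,"yaw": 0}
    - {"dx": 0,"dy": 0,"dz": 14,"yaw": 0}
    - {"dx": 0,"dy": 0,"dz": 20,"yaw": 0}
    - {"dx": 0,"dy": 0,"dz": 20,"yaw": 0}
    - {"dx": 0,"dy": 0,"dz": 25,"yaw": 0}
    - {"dx": 0,"dy": 0,"dz": 25,"yaw": 0}
    - {"dx": 0,"dy": 0,"dz": 0,"yaw": 0}
    - {"dx": 0,"dy": 0,"dz": 0,"yaw": 0}

```text
time: 29.97
eef_pos: [424.7, 200.4, 151.5]
ee_rot: [0.679, 0.734, 0.001, 0.001]
force: [-1.1, -0.1, -2.1]
grip_width: 13.1
grip_force: 53.7
```

send_rows:
  plan:
    - {"dx": 20,"dy": -7,"dz": 0,"yaw": -0.5}
    - {"dx": 20,"dy": -7,"dz": 0,"yaw": -0.5}
    - {"dx": 20,"dy": -7,"dz": 0,"yaw": -0.5}
    - {"dx": 21,"dy": -7,"dz": 0,"yaw": -0.5}
    - {"dx": 21,"dy": -7,"dz": 0,"yaw": -0.5}
    - {"dx": 21,"dy": -7,"dz": 0,"yaw": 0}
    - {"dx": 21,"dy": -6,"dz": 0,"yaw": 0}
    - {"dx": 20,"dy": -6,"dz": 0,"yaw": 0}
    - {"dx": 0,"dy": 0,"dz": 0,"yaw": 0}
    - {"dx": 0,"dy": 0,"dz": 0,"yaw": 0}
    - {"dx": 0,"dy": 0,"dz": 0,"yaw": 0}
    - {"dx": 0,"dy": 0,"dz": 0,"yaw": 0}

```text
time: 30.97
eef_pos: [586.2, 146.4, 148.9]
ee_rot: [0.695, 0.719, -0.001, -0.001]
force: [0.7, -0.4, -0.3]
grip_width: 13.3
grip_force: 53.5
```

Run:
```python
from h import *
w,s=wrist(); save(w,"w11"); print(s["eef_pos"],s["grip_width"],s["force"],s["moment"])
cv2.imwrite("pics/v11.png",cv2.resize(w["frame"][:,:,::-1],(800,600),interpolation=cv2.INTER_CUBIC))
```

```text
[586.16346821 146.40637593 148.87554205] 13.324644366500673 [ 0.71668781 -0.44229054 -0.3282551 ] [-0.01711118 -0.02048578  0.01522306]
```

View pics/v11.png

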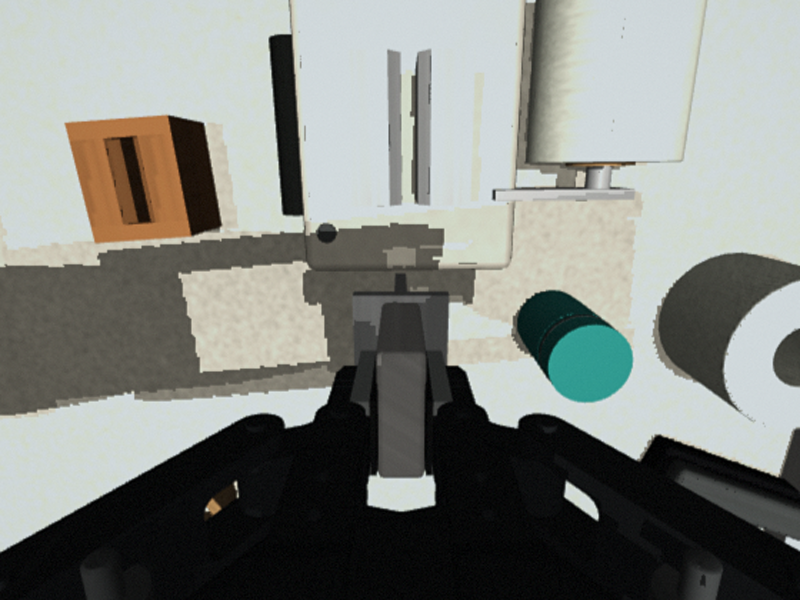

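Run:
```python
from h import *
w=pickle.load(open("pics/w11.pkl","rb")); k=1/1.4286
g=lambda p,z: at_z(w,(p[0]*k,p[1]*k),z).round(1)
q={n:g(p,100) for n,p in dict(lf=(387,50),ln=(390,206),rf=(431,48),rn=(431,206)).items()}; print(q)
m=np.mean(list(q.values()),0); e=(q['lf']+q['rf']-q['ln']-q['rn'])/2; print("gap",m,"len",np.linalg.norm(e),"yaw",np.degrees(np.arctan2(-e[0],e[1])))
print("base edges L",g((294,20),50),g((304,250),50),"R",g((525,20),50),g((512,250),50))
b=g((294,20),50)-g((304,250),50); print(np.degrees(np.arctan2(-b[0],b[1]))); b=g((525,20),50)-g((512,250),50); print(np.degrees(np.arctan2(-b[0],b[1])))
print("gauge handle top", [g(p,123+96-13) for p in [(383,478),(425,478)]], "shoulder front corners z~167",[g(p,167) for p in [(354,292),(448,292)]], "blade tip z122", g((400,275),122))
print("stand slot",g((128,180),50))
```

```text
{'lf': array([576.4, 265.1, 100. ]), 'ln': array([579.7, 195.7, 100. ]), 'rf': array([596.3, 266.6, 100. ]), 'rn': array([599.9, 196.4, 100. ])}
gap [588.075 230.95  100.   ] len 69.88520945092749 yaw 2.8296519168706826
base edges L [523.8 288.9  50. ] [526.3 162.8  50. ] R [648.8 293.   50. ] [654.3 167.3  50. ]
1.1357707086744389
2.505377206486146
gauge handle top [array([582.3, 120.1, 206. ]), array([595.6, 120.6, 206. ])] shoulder front corners z~167 [array([568.9, 169.9, 167. ]), array([603.5, 171.1, 167. ])] blade tip z122 [585.8 166.2 122. ]
stand slot [423.  201.2  50. ]
```

send_rows:
  plan:
    - {"dx": 0.5,"dy": 21,"dz": 0,"yaw": 0.5}
    - {"dx": 0,"dy": 22,"dz": 0,"yaw": 0}
    - {"dx": 0,"dy": 22,"dz": 0,"yaw": 0}
    - {"dx": 0,"dy": 20,"dz": 0,"yaw": 0}
    - {"dx": 0,"dy": 0,"dz": 0,"yaw": 0}
    - {"dx": 0,"dy": 0,"dz": 0,"yaw": 0}
    - {"dx": 0,"dy": 0,"dz": 0,"yaw": 0}
    - {"dx": 0,"dy": 0,"dz": -10,"yaw": 0}
    - {"dx": 0,"dy": 0,"dz": -8,"yaw": 0}
    - {"dx": 0,"dy": 0,"dz": 0,"yaw": 0}
    - {"dx": 0,"dy": 0,"dz": 0,"yaw": 0}

```text
time: 31.93
eef_pos: [587.2, 230.2, 130.4]
ee_rot: [0.692, 0.722, -0.001, -0.001]
force: [-0.4, 0.4, -0.6]
grip_width: 13.7
grip_force: 53.5
```

send_rows:
  plan:
    - {"dx": 0,"dy": 0,"dz": -4,"yaw": 0}
    - {"dx": 0,"dy": 0,"dz": -4,"yaw": 0}
    - {"dx": 0,"dy": 0,"dz": -4,"yaw": 0}
    - {"dx": 0,"dy": 0,"dz": 0,"yaw": 0}
    - {"dx": 0,"dy": 0,"dz": 0,"yaw": 0}

```text
time: 32.35
eef_pos: [587.8, 231.1, 119.5]
ee_rot: [0.692, 0.722, -0.0, -0.0]
force: [0.7, -0.2, -1.3]
grip_width: 12.8
grip_force: 53.5
```

send_rows:
  plan:
    - {"dx": 0,"dy": 0,"dz": -5,"yaw": 0}
    - {"dx": 0,"dy": 0,"dz": -6,"yaw": 0}
    - {"dx": 0,"dy": 0,"dz": -6,"yaw": 0}
    - {"dx": 0,"dy": 0,"dz": -5,"yaw": 0}
    - {"dx": 0,"dy": 0,"dz": -5,"yaw": 0}
    - {"dx": 0,"dy": 0,"dz": -2,"yaw": 0}
    - {"dx": 0,"dy": 0,"dz": 0,"yaw": 0}
    - {"dx": 0,"dy": 0,"dz": 0,"yaw": 0}
    - {"dx": 0,"dy": 0,"dz": 0,"yaw": 0}

```text
time: 33.1
eef_pos: [588.4, 231.2, 91.3]
ee_rot: [0.692, 0.722, 0.0, 0.0]
force: [-0.2, -0.0, -0.7]
grip_width: 13.1
grip_force: 53.6
```

send_rows:
  plan:
    - {"dx": 0,"dy": 0,"dz": -1,"yaw": 0}
    - {"dx": 0,"dy": 0,"dz": -1,"yaw": 0}
    - {"dx": 0,"dy": 0,"dz": -1,"yaw": 0}
    - {"dx": 0,"dy": 0,"dz": 0,"yaw": 0}
    - {"dx": 0,"dy": 0,"dz": 0,"yaw": 0}

```text
time: 33.52
eef_pos: [588.3, 231.2, 88.5]
ee_rot: [0.692, 0.722, 0.0, 0.0]
force: [-0.2, -1.0, 2.1]
grip_width: 12.9
grip_force: 53.8
```

send_rows:
  plan:
    - {"dx": 0,"dy": 0,"dz": -1,"yaw": 0}
    - {"dx": 0,"dy": 0,"dz": 0,"yaw": 0}
    - {"dx": 0,"dy": 0,"dz": 0,"yaw": 0}

```text
time: 33.77
eef_pos: [588.4, 231.2, 88.4]
ee_rot: [0.692, 0.722, 0.0, 0.0]
force: [-3.8, -1.8, 7.7]
grip_width: 13.0
grip_force: 54.7
```

send_rows:
  plan:
    - {"dx": 0,"dy": 0,"dz": 0,"yaw": 0}
    - {"dx": 0,"dy": 0,"dz": 0,"yaw": 0}
    - {"dx": 0,"dy": 0,"dz": 0,"yaw": 0}
    - {"dx": 0,"dy": 0,"dz": 0,"yaw": 0}
    - {"dx": 0,"dy": 0,"dz": 0,"yaw": 0}
    - {"dx": 0,"dy": 0,"dz": 0,"yaw": 0}
  fingers: 40

```text
time: 34.27
eef_pos: [588.0, 231.1, 86.8]
ee_rot: [0.692, 0.722, -0.0, -0.0]
force: [-0.3, 0.4, -0.1]
grip_width: 39.6
grip_force: 0.0
```

Run:
```python
from h import *
w,s=wrist(); save(w,"w12"); print(s["eef_pos"],s["grip_width"],s["force"])
```

```text
[588.04695167 231.13118586  86.79231671] 39.62849944095126 [-0.30610878  0.41368837 -0.14835712]
```

send_rows:
  plan:
    - {"dx": 0,"dy": 0,"dz": 15,"yaw": 0}
    - {"dx": 0,"dy": 0,"dz": 30,"yaw": 0}
    - {"dx": 0,"dy": 0,"dz": 35,"yaw": 0}
    - {"dx": 0,"dy": 0,"dz": 33,"yaw": 0}
    - {"dx": 0,"dy": 15,"dz": 0,"yaw": 0}
    - {"dx": 0,"dy": 15,"dz": 0,"yaw": 0}
    - {"dx": 0,"dy": 15,"dz": 0,"yaw": 0}
    - {"dx": 0,"dy": 0,"dz": 0,"yaw": 0}
    - {"dx": 0,"dy": 0,"dz": 0,"yaw": 0}
    - {"dx": 0,"dy": 0,"dz": 0,"yaw": 0}
    - {"dx": 0,"dy": 0,"dz": 0,"yaw": 0}
    - {"dx": 0,"dy": 0,"dz": 0,"yaw": 0}
  fingers: 60

```text
time: 35.32
eef_pos: [587.9, 275.6, 199.3]
ee_rot: [0.692, 0.722, -0.001, -0.0]
force: [0.2, 0.1, -0.7]
grip_width: 60.2
grip_force: 0.0
```

Run:
```python
from h import *
w,s=wrist(); save(w,"w13"); print(s["eef_pos"],s["grip_width"],s["force"])
c=read_camera("scene"); save(c,"s13")
a=cv2.resize(w["frame"][:300,:,::-1],(800,429),interpolation=cv2.INTER_CUBIC)
b=cv2.resize(c["frame"][250:400,260:430,::-1],(190,168),interpolation=cv2.INTER_CUBIC)
P=np.zeros((168,800,3),np.uint8);P[:,:190]=b;c2=cv2.resize(c["frame"][100:240,150:330,::-1],(216,168));P[:,200:416]=c2
cv2.imwrite("pics/v13.png",np.vstack([a,P]))
```

```text
[587.88518574 275.59506175 199.25160305] 60.1837784266726 [ 0.15107785  0.1029093  -0.73673658]
```

View pics/v13.png

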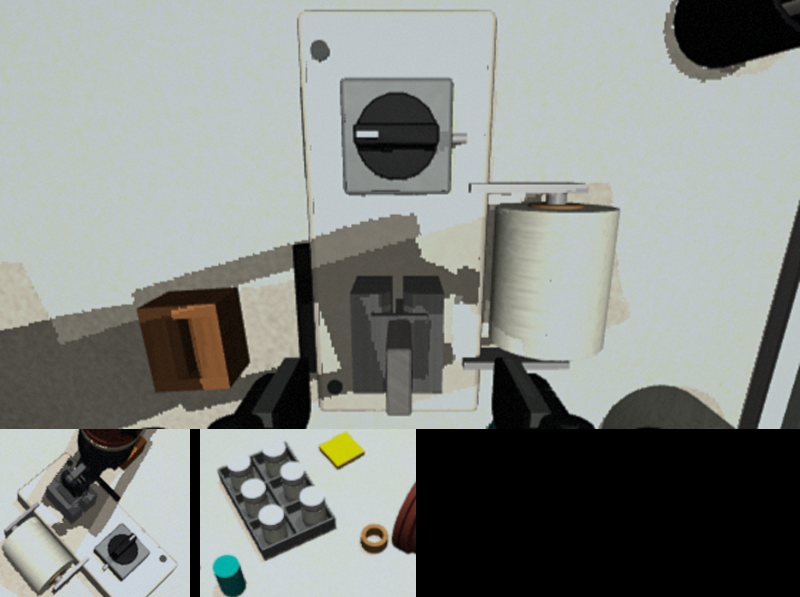

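The gauge stands in the gap, all six tins are in cells, and the knob bar's centre is at about (396,134).

Run:
```python
from h import *
w=pickle.load(open("pics/w13.pkl","rb")); k=1/1.4286
g=lambda p,z: at_z(w,(p[0]*k,p[1]/1.43),z).round(1)
print("bar ends",g((354,134),111),g((439,134),111),"pedestal TL,TR,BR,BL z~75",[g(p,75) for p in [(341,79),(452,79),(451,192),(345,192)]])
print("disc L,R z83",g((357,138),83),g((438,138),83),"T",g((397,93),83),"B",g((397,180),83))
print("handle top",g((399,348),156),g((398,414),156),"shoulder",g((373,316),106),g((428,313),106))
```

```text
bar ends [558.9 359.9 111. ] [606.  361.9 111. ] pedestal TL,TR,BR,BL z~75 [array([546.9, 393.3,  75. ]), array([614.5, 396.1,  75. ]), array([618.7, 329. ,  75. ]), array([550. , 326.1,  75. ])]
disc L,R z83 [558.  359.2  83. ] [607.6 361.3  83. ] T [581.5 385.7  83. ] B [583.5 335.3  83. ]
handle top [588.6 252.4 156. ] [589.6 213.6 156. ] shoulder [571.9 252.6 106. ] [606.3 256.1 106. ]
```

send_rows:
  plan:
    - {"dx": -0.5,"dy": 7,"dz": -5,"yaw": 7}
    - {"dx": -0.5,"dy": 7,"dz": -5,"yaw": 7}
    - {"dx": -0.5,"dy": 7,"dz": -5,"yaw": 7}
    - {"dx": -0.5,"dy": 7,"dz": -5,"yaw": 7}
    - {"dx": -0.5,"dy": 7,"dz": -5,"yaw": 7}
    - {"dx": -0.5,"dy": 7,"dz": -5,"yaw": 7}
    - {"dx": -0.5,"dy": 7,"dz": 0,"yaw": 7}
    - {"dx": -0.5,"dy": 7,"dz": 0,"yaw": 7}
    - {"dx": -0.5,"dy": 7,"dz": 0,"yaw": 7}
    - {"dx": -0.5,"dy": 7,"dz": 0,"yaw": 7}
    - {"dx": -0.5,"dy": 7,"dz": 0,"yaw": 7}
    - {"dx": 0,"dy": 7.5,"dz": 0,"yaw": 7}
  fingers: 40

```text
time: 36.42
eef_pos: [582.7, 360.6, 170.1]
ee_rot: [0.028, 1.0, -0.0, 0.0]
force: [0.9, -0.8, -0.6]
grip_width: 39.8
grip_force: 0.0
```

send_rows:
  plan:
    - {"dx": 0,"dy": 0,"dz": 0,"yaw": 6}
    - {"dx": 0,"dy": 0,"dz": 0,"yaw": 0}
    - {"dx": 0,"dy": 0,"dz": 0,"yaw": 0}
    - {"dx": 0,"dy": 0,"dz": 0,"yaw": 0}
    - {"dx": 0,"dy": 0,"dz": -30,"yaw": 0}
    - {"dx": 0,"dy": 0,"dz": -30,"yaw": 0}
    - {"dx": 0,"dy": 0,"dz": -20,"yaw": 0}
    - {"dx": 0,"dy": 0,"dz": -20,"yaw": 0}
    - {"dx": 0,"dy": 0,"dz": 0,"yaw": 0}
    - {"dx": 0,"dy": 0,"dz": 0,"yaw": 0}

```text
time: 37.25
eef_pos: [581.7, 359.8, 68.7]
ee_rot: [-0.02, 1.0, -0.001, -0.001]
force: [-0.3, -0.1, 1.5]
grip_width: 39.9
grip_force: 0.0
```

send_rows:
  plan:
    - {"dx": 0,"dy": 0,"dz": -7,"yaw": 0}
    - {"dx": 0,"dy": 0,"dz": -7,"yaw": 0}
    - {"dx": 0,"dy": 0,"dz": -6,"yaw": 0}
    - {"dx": 0,"dy": 0,"dz": 0,"yaw": 0}
    - {"dx": 0,"dy": 0,"dz": 0,"yaw": 0}

```text
time: 37.67
eef_pos: [582.4, 360.5, 49.7]
ee_rot: [-0.021, 1.0, -0.0, -0.0]
force: [-0.2, -0.2, 0.7]
grip_width: 40.0
grip_force: 0.0
```

send_rows:
  plan:
    - {"dx": 0,"dy": 0,"dz": 0,"yaw": 0}
    - {"dx": 0,"dy": 0,"dz": 0,"yaw": 0}
    - {"dx": 0,"dy": 0,"dz": 0,"yaw": 0}
    - {"dx": 0,"dy": 0,"dz": 0,"yaw": 0}
    - {"dx": 0,"dy": 0,"dz": 0,"yaw": 0}
    - {"dx": 0,"dy": 0,"dz": 0,"yaw": 0}
  fingers: 4
  grip_force: 60

```text
time: 38.17
eef_pos: [583.0, 361.1, 50.7]
ee_rot: [-0.022, 1.0, 0.0, 0.0]
force: [-0.0, 0.5, 4.4]
grip_width: 10.8
grip_force: 60.1
```

Gripped on the bar, so turn it clockwise 66° or a little more.

send_rows:
  plan:
    - {"dx": 0,"dy": 0,"dz": 0,"yaw": -4}
    - {"dx": 0,"dy": 0,"dz": 0,"yaw": -4}
    - {"dx": 0,"dy": 0,"dz": 0,"yaw": -4}
    - {"dx": 0,"dy": 0,"dz": 0,"yaw": -4}
    - {"dx": 0,"dy": 0,"dz": 0,"yaw": -4}
    - {"dx": 0,"dy": 0,"dz": 0,"yaw": -4}
    - {"dx": 0,"dy": 0,"dz": 0,"yaw": -4}
    - {"dx": 0,"dy": 0,"dz": 0,"yaw": -4}
    - {"dx": 0,"dy": 0,"dz": 0,"yaw": -4}
    - {"dx": 0,"dy": 0,"dz": 0,"yaw": -4}

```text
time: 39.0
eef_pos: [582.6, 360.0, 50.7]
ee_rot: [0.323, 0.946, -0.001, 0.0]
force: [-2.1, -2.5, 6.1]
grip_width: 10.8
grip_force: 60.5
```

send_rows:
  plan:
    - {"dx": 0,"dy": 0,"dz": 0,"yaw": -4}
    - {"dx": 0,"dy": 0,"dz": 0,"yaw": -4}
    - {"dx": 0,"dy": 0,"dz": 0,"yaw": -4}
    - {"dx": 0,"dy": 0,"dz": 0,"yaw": -4}
    - {"dx": 0,"dy": 0,"dz": 0,"yaw": -4}
    - {"dx": 0,"dy": 0,"dz": 0,"yaw": -4}
    - {"dx": 0,"dy": 0,"dz": 0,"yaw": -3}
    - {"dx": 0,"dy": 0,"dz": 0,"yaw": 0}
    - {"dx": 0,"dy": 0,"dz": 0,"yaw": 0}

```text
time: 39.75
eef_pos: [582.0, 359.5, 50.7]
ee_rot: [0.534, 0.845, -0.001, -0.0]
force: [-5.4, -3.5, 8.4]
grip_width: 10.4
grip_force: 60.7
```

Run:
```python
from h import *
s=status.observe(); print(s["eef_pos"],Ro.from_quat(s["ee_rot"]).as_euler("zyx",degrees=True),s["moment"],s["grip_width"],s["joint_positions"][5])
```

```text
[581.96422877 359.54905561  50.7336248 ] [-1.15421862e+02 -1.00004675e-01  1.79888382e+02] [-0.76256038  0.92754834 -0.10829512] 10.421970608234108 -0.004460818337422393
```

send_rows:
  plan:
    - {"dx": 0,"dy": 0,"dz": 0,"yaw": 0}
    - {"dx": 0,"dy": 0,"dz": 0,"yaw": 0}
    - {"dx": 0,"dy": 0,"dz": 0,"yaw": 0}
    - {"dx": 0,"dy": 0,"dz": 0,"yaw": 0}
    - {"dx": 0,"dy": 0,"dz": 10,"yaw": 0}
    - {"dx": 0,"dy": 0,"dz": 25,"yaw": 0}
    - {"dx": 0,"dy": 0,"dz": 30,"yaw": 0}
    - {"dx": 0,"dy": 0,"dz": 35,"yaw": 0}
    - {"dx": 0,"dy": 0,"dz": 35,"yaw": 0}
    - {"dx": 0,"dy": 0,"dz": 15,"yaw": 0}
  fingers: 40

```text
time: 40.58
eef_pos: [584.9, 361.8, 207.3]
ee_rot: [0.534, 0.846, 0.004, 0.002]
force: [0.2, 1.1, 1.4]
grip_width: 40.0
grip_force: 0.0
```

send_rows:
  plan:
    - {"dx": 0,"dy": -9,"dz": 0,"yaw": -4}
    - {"dx": 0,"dy": -9,"dz": 0,"yaw": -4}
    - {"dx": 0,"dy": -9,"dz": 0,"yaw": -4}
    - {"dx": 0,"dy": -9,"dz": 0,"yaw": -4}
    - {"dx": 1,"dy": -9,"dz": 0,"yaw": -4}
    - {"dx": 1,"dy": -9,"dz": 0,"yaw": -3}
    - {"dx": 1,"dy": -9,"dz": 0,"yaw": 0}
    - {"dx": 1,"dy": -10,"dz": 0,"yaw": 0}
    - {"dx": 1,"dy": -12,"dz": 0,"yaw": 0}
    - {"dx": 0,"dy": 0,"dz": 0,"yaw": 0}
    - {"dx": 0,"dy": 0,"dz": 0,"yaw": 0}
    - {"dx": 0,"dy": 0,"dz": 0,"yaw": 0}

```text
time: 41.58
eef_pos: [587.7, 275.7, 200.1]
ee_rot: [0.692, 0.722, 0.0, -0.0]
force: [0.3, 0.6, 0.0]
grip_width: 39.9
grip_force: 0.0
```

Run:
```python
from h import *
w,s=wrist(); save(w,"w14"); print(s["eef_pos"],Ro.from_quat(s["ee_rot"]).as_euler("zyx",degrees=True)[0],s["force"])
# knob bar and gauge handle from the rectified views
a=np.ascontiguousarray(ortho(w,111,545,620,320,400,4)); b=ortho(w,156,560,620,200,270,4)
g=cv2.cvtColor(a,cv2.COLOR_BGR2GRAY)
# white pointer mark on the bar
x,y=582.6,360.6
yy,xx=np.mgrid[:g.shape[0],:g.shape[1]]; X=620-yy/4; Y=400-xx/4
m=(np.hypot(X-x,Y-y)<23)&(g>120); 
if m.any():
    d=np.array([X[m].mean()-x,Y[m].mean()-y]); print("mark",d,m.sum(), "turn cw deg from labeller -x:", (182.4-np.degrees(np.arctan2(d[1],d[0])))%360)
cv2.imwrite("pics/v14.png",np.hstack([cv2.resize(a,(400,375)),cv2.resize(w["frame"][:,:,::-1],(400,300))[:375] if 0 else cv2.copyMakeBorder(cv2.resize(w["frame"][:,:,::-1],(400,300)),0,75,0,0,cv2.BORDER_CONSTANT)]))
```

```text
[587.65821915 275.7130541  200.08015044] -92.46225209518414 [0.26072057 0.56039528 0.02847835]
mark [-1.16756757 16.34282744] 962 turn cw deg from labeller -x: 88.31360625224622
```

Run:
```python
from h import *
for n in ("w13","w14"):
    w=pickle.load(open(f"pics/{n}.pkl","rb")); g=cv2.cvtColor(ortho(w,111,545,620,320,400,4),cv2.COLOR_BGR2GRAY)
    yy,xx=np.mgrid[:g.shape[0],:g.shape[1]]; X=620-yy/4; Y=400-xx/4
    r=np.hypot(X-582.6,Y-360.6)
    for t in (150,190,215):
        m=(r<22)&(g>t)
        if m.any(): 
            d=np.array([X[m].mean()-582.6,Y[m].mean()-360.6]); print(n,t,m.sum(),d.round(1),(182.4-np.degrees(np.arctan2(d[1],d[0]))).round(1)%360)
# gauge in gap: did it move?
a,b=[ortho(pickle.load(open(f"pics/{n}.pkl","rb")),156,575,602,205,260,4).astype(int) for n in ("w13","w14")]; print("gauge diff",abs(a-b).mean())
```

```text
w13 150 514 [-16.4  -0.1] 2.1000000000000227
w13 190 381 [-16.6  -0.1] 1.8999999999999773
w13 215 1 [-21.6   0.4] 3.5
w14 150 484 [-7. 15.] 67.4
w14 190 361 [-7.  15.1] 67.4
w14 215 20 [-6.5 13.5] 66.6
gauge diff 5.317480359147026
```

The knob rests about 66° on (≥1.15 rad, locked) and the gauge is undisturbed. Now take the gauge back.

send_rows:
  plan:
    - {"dx": 0.5,"dy": -15,"dz": 0,"yaw": 0}
    - {"dx": 0,"dy": -15,"dz": 0,"yaw": 0}
    - {"dx": 0,"dy": -14.6,"dz": 0,"yaw": 0}
    - {"dx": 0,"dy": 0,"dz": 0,"yaw": 0}
    - {"dx": 0,"dy": 0,"dz": 0,"yaw": 0}
    - {"dx": 0,"dy": 0,"dz": -30,"yaw": 0}
    - {"dx": 0,"dy": 0,"dz": -35,"yaw": 0}
    - {"dx": 0,"dy": 0,"dz": -25,"yaw": 0}
    - {"dx": 0,"dy": 0,"dz": -12,"yaw": 0}
    - {"dx": 0,"dy": 0,"dz": -9,"yaw": 0}
    - {"dx": 0,"dy": 0,"dz": 0,"yaw": 0}
    - {"dx": 0,"dy": 0,"dz": 0,"yaw": 0}

```text
time: 42.63
eef_pos: [588.9, 231.3, 90.1]
ee_rot: [0.692, 0.722, 0.001, 0.0]
force: [0.7, -0.2, 1.3]
grip_width: 40.0
grip_force: 0.0
```

send_rows:
  plan:
    - {"dx": 0,"dy": 0,"dz": 0,"yaw": 0}
    - {"dx": 0,"dy": 0,"dz": 0,"yaw": 0}
    - {"dx": 0,"dy": 0,"dz": 0,"yaw": 0}
    - {"dx": 0,"dy": 0,"dz": 0,"yaw": 0}
    - {"dx": 0,"dy": 0,"dz": 0,"yaw": 0}
    - {"dx": 0,"dy": 0,"dz": 0,"yaw": 0}
  fingers: 5
  grip_force: 50

```text
time: 43.13
eef_pos: [589.1, 231.5, 91.0]
ee_rot: [0.692, 0.722, 0.001, 0.001]
force: [-1.6, 0.3, 6.2]
grip_width: 13.0
grip_force: 50.5
```

send_rows:
  plan:
    - {"dx": 0,"dy": 0,"dz": 6,"yaw": 0}
    - {"dx": 0,"dy": 0,"dz": 12,"yaw": 0}
    - {"dx": 0,"dy": 0,"dz": 15,"yaw": 0}
    - {"dx": 0,"dy": 0,"dz": 17,"yaw": 0}
    - {"dx": 0,"dy": 0,"dz": 12,"yaw": 0}
    - {"dx": 0,"dy": 0,"dz": 0,"yaw": 0}
    - {"dx": 0,"dy": 0,"dz": 0,"yaw": 0}

```text
time: 43.72
eef_pos: [588.9, 231.2, 152.3]
ee_rot: [0.692, 0.722, 0.001, 0.001]
force: [-0.4, 0.6, -1.8]
grip_width: 13.4
grip_force: 49.5
```

send_rows:
  plan:
    - {"dx": -20.5,"dy": -4,"dz": 0,"yaw": 0.5}
    - {"dx": -20.5,"dy": -4,"dz": 0,"yaw": 0.5}
    - {"dx": -20.5,"dy": -4,"dz": 0,"yaw": 0.5}
    - {"dx": -20.5,"dy": -4,"dz": 0,"yaw": 0.5}
    - {"dx": -20.5,"dy": -4,"dz": 0,"yaw": 0.2}
    - {"dx": -20.5,"dy": -4,"dz": 0,"yaw": 0}
    - {"dx": -20.5,"dy": -4,"dz": 0,"yaw": 0}
    - {"dx": -21,"dy": -3,"dz": 0,"yaw": 0}
    - {"dx": 0,"dy": 0,"dz": 0,"yaw": 0}
    - {"dx": 0,"dy": 0,"dz": 0,"yaw": 0}
    - {"dx": 0,"dy": 0,"dz": 0,"yaw": 0}
    - {"dx": 0,"dy": 0,"dz": 0,"yaw": 0}

```text
time: 44.72
eef_pos: [424.2, 200.0, 150.8]
ee_rot: [0.678, 0.735, -0.0, 0.0]
force: [0.3, -0.2, -1.6]
grip_width: 13.0
grip_force: 49.7
```

send_rows:
  plan:
    - {"dx": 0,"dy": 0,"dz": -15,"yaw": 0}
    - {"dx": 0,"dy": 0,"dz": -20,"yaw": 0}
    - {"dx": 0,"dy": 0,"dz": -20,"yaw": 0}
    - {"dx": 0,"dy": 0,"dz": -10,"yaw": 0}
    - {"dx": 0,"dy": 0,"dz": 0,"yaw": 0}
    - {"dx": 0,"dy": 0,"dz": 0,"yaw": 0}
    - {"dx": 0,"dy": 0,"dz": 0,"yaw": 0}

```text
time: 45.3
eef_pos: [424.6, 200.3, 87.0]
ee_rot: [0.678, 0.735, 0.001, 0.0]
force: [-0.2, 0.7, -1.4]
grip_width: 13.2
grip_force: 49.7
```

send_rows:
  plan:
    - {"dx": 0,"dy": 0,"dz": -4,"yaw": 0}
    - {"dx": 0,"dy": 0,"dz": -4,"yaw": 0}
    - {"dx": 0,"dy": 0,"dz": -4,"yaw": 0}
    - {"dx": 0,"dy": 0,"dz": -4,"yaw": 0}
    - {"dx": 0,"dy": 0,"dz": 0,"yaw": 0}
    - {"dx": 0,"dy": 0,"dz": 0,"yaw": 0}

```text
time: 45.8
eef_pos: [423.3, 199.9, 69.6]
ee_rot: [0.678, 0.735, -0.0, -0.0]
force: [-0.2, -1.0, -1.6]
grip_width: 13.5
grip_force: 49.7
```

send_rows:
  plan:
    - {"dx": 0,"dy": 0,"dz": -5,"yaw": 0}
    - {"dx": 0,"dy": 0,"dz": -5,"yaw": 0}
    - {"dx": 0,"dy": 0,"dz": -5,"yaw": 0}
    - {"dx": 0,"dy": 0,"dz": -5,"yaw": 0}
    - {"dx": 0,"dy": 0,"dz": -3,"yaw": 0}
    - {"dx": 0,"dy": 0,"dz": -2,"yaw": 0}
    - {"dx": 0,"dy": 0,"dz": 0,"yaw": 0}
    - {"dx": 0,"dy": 0,"dz": 0,"yaw": 0}
    - {"dx": 0,"dy": 0,"dz": 0,"yaw": 0}

```text
time: 46.55
eef_pos: [423.8, 200.1, 45.2]
ee_rot: [0.678, 0.735, 0.0, 0.0]
force: [1.0, 0.3, -1.2]
grip_width: 13.1
grip_force: 49.7
```

send_rows:
  plan:
    - {"dx": 0,"dy": 0,"dz": -1,"yaw": 0}
    - {"dx": 0,"dy": 0,"dz": -1,"yaw": 0}
    - {"dx": 0,"dy": 0,"dz": -1,"yaw": 0}
    - {"dx": 0,"dy": 0,"dz": 0,"yaw": 0}
    - {"dx": 0,"dy": 0,"dz": 0,"yaw": 0}

```text
time: 46.97
eef_pos: [423.6, 200.0, 41.9]
ee_rot: [0.678, 0.735, -0.0, -0.0]
force: [0.4, -0.7, -1.1]
grip_width: 13.2
grip_force: 49.7
```

send_rows:
  plan:
    - {"dx": 0,"dy": 0,"dz": -1,"yaw": 0}
    - {"dx": 0,"dy": 0,"dz": -1,"yaw": 0}
    - {"dx": 0,"dy": 0,"dz": 0,"yaw": 0}
    - {"dx": 0,"dy": 0,"dz": 0,"yaw": 0}

```text
time: 47.3
eef_pos: [423.8, 200.1, 41.1]
ee_rot: [0.678, 0.735, -0.0, 0.0]
force: [-3.8, -2.2, 7.7]
grip_width: 13.1
grip_force: 51.0
```

send_rows:
  plan:
    - {"dx": 0,"dy": 0,"dz": -1,"yaw": 0}
    - {"dx": 0,"dy": 0,"dz": 0,"yaw": 0}
    - {"dx": 0,"dy": 0,"dz": 0,"yaw": 0}

```text
time: 47.55
eef_pos: [423.9, 200.1, 41.0]
ee_rot: [0.678, 0.735, -0.0, 0.0]
force: [-7.0, -3.0, 17.4]
grip_width: 13.0
grip_force: 52.3
```

send_rows:
  plan:
    - {"dx": 0,"dy": 0,"dz": 1,"yaw": 0}
    - {"dx": 0,"dy": 0,"dz": 0,"yaw": 0}
    - {"dx": 0,"dy": 0,"dz": 0,"yaw": 0}
    - {"dx": 0,"dy": 0,"dz": 0,"yaw": 0}
    - {"dx": 0,"dy": 0,"dz": 12,"yaw": 0}
    - {"dx": 0,"dy": 0,"dz": 25,"yaw": 0}
    - {"dx": 0,"dy": 0,"dz": 35,"yaw": 0}
    - {"dx": 0,"dy": 0,"dz": 35,"yaw": 0}
    - {"dx": 0,"dy": 0,"dz": 25,"yaw": 0}
    - {"dx": 0,"dy": 0,"dz": 0,"yaw": 0}
  fingers: 44

```text
time: 48.38
eef_pos: [427.4, 201.1, 178.3]
ee_rot: [0.678, 0.735, 0.004, 0.003]
force: [0.1, -0.1, -0.0]
grip_width: 44.1
grip_force: 0.0
```

send_rows:
  plan:
    - {"dx": -0.5,"dy": -26,"dz": 0,"yaw": -1.5}
    - {"dx": -0.5,"dy": -26,"dz": 0,"yaw": -1.5}
    - {"dx": -0.5,"dy": -26.5,"dz": 0,"yaw": -1.7}
    - {"dx": 0,"dy": 0,"dz": 0,"yaw": 0}
    - {"dx": 0,"dy": 0,"dz": 0,"yaw": 0}
    - {"dx": 0,"dy": 0,"dz": 0,"yaw": 0}
    - {"dx": 0,"dy": 0,"dz": 0,"yaw": 0}

```text
time: 48.97
eef_pos: [421.9, 122.2, 171.6]
ee_rot: [0.707, 0.707, -0.0, -0.0]
force: [-0.1, 0.4, -0.2]
grip_width: 44.1
grip_force: 0.0
```

Run:
```python
from h import *
w,s=wrist(); save(w,"w15"); print(s["eef_pos"],s["force"])
c=read_camera("scene"); save(c,"s15"); w0=pickle.load(open("pics/w10.pkl","rb"))
f=lambda q:cv2.resize(q["frame"][40:160,220:340,::-1],(260,260),interpolation=cv2.INTER_CUBIC)
g=lambda a,b,x,y:cv2.resize(c["frame"][a:b,x:y,::-1],(260,260),interpolation=cv2.INTER_CUBIC)
cv2.imwrite("pics/v15.png",np.vstack([np.hstack([f(w0),f(w),g(230,300,335,405)]),np.hstack([g(100,220,155,275),g(260,400,280,420),g(60,220,180,340)])]))
```

```text
[421.94856119 122.22257292 171.60226718] [-0.10099965  0.35637806 -0.20761768]
```

View pics/v15.png

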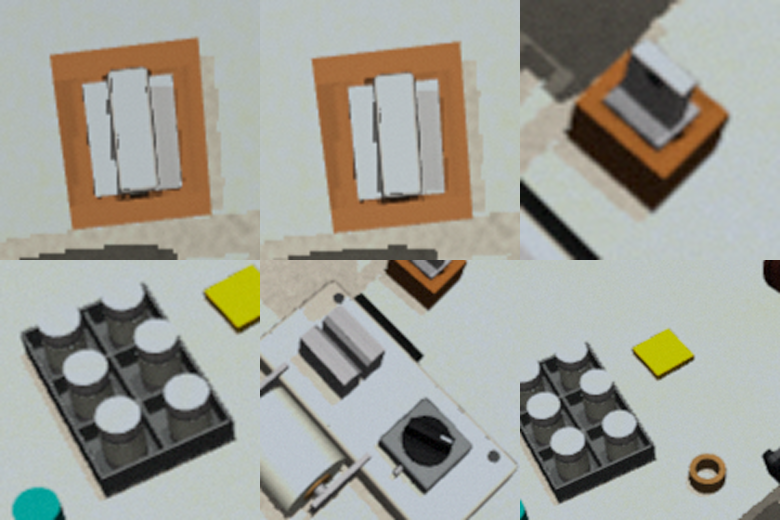

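The gauge is back in its stand with the shoulder on the top, as at the start. All six tins are upright in their cells, the knob is turned over, and the pad and tape are in place.

```bash
python3 -c "
from cell import order
print(order.hand_in())"
```

```text
the job is handed in; nothing more can be done
None
```

The job is handed in at about 49 s on the robot's clock: the last pictures show all six tins upright in their own cells, the knob locked with the gauge in the gap (about 1.15 rad), the gauge back home in its stand, and the tape roll and note pad where they were; no verdict was returned.

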